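# Refit the lever of a gas cock on its splined stem and shut the cock

## Robot

A 6-joint arm with a two-finger parallel gripper is mounted at the origin on the work surface. World frame = base frame: x ahead of the robot, y to its left, z up, the work surface at z = 0. Lengths are in m, angles in rad, forces in N, time in s.
With the tool pointing down it reaches from about 0.425 to 0.95 m from the base axis. Payload 3.5 kg.
Tool frame: the origin (TCP) lies on the centre line of the jaws, within the pads' length; the fingertips stand ahead of it and the grasp point (between the pads) lies 11 mm behind it (r.tip_reach is the x of the fingertips in the tool frame, in m); x points along the fingers, y is the direction in which the jaws open and shut, and the axes are right-handed (so a half turn about x gives the same grasp; the last joint's range is limited). The gripper opens to 85 mm and grips with 20 to 120 N. Pads are 22 mm wide; open, the fingers measure 114 mm over their backs; the gripper's body (76 mm by 85 mm) begins 54 mm behind the grasp point. The pads swing forward as they close: fully open they stand 13 mm farther back than shut.
Start: joints at [-1.291, 0.286, 1.577, -0, 1.279, -0.15], TCP at [0.281, -0.614, 0.214] pointing down, gripper open.
Joint ranges: [-2.77, 2.77], [-0.9, 2.22], [0.21, 2.48], [-1.53, 4.67], [0.24, 2.81], [-2.84, 2.84]. Speed limits (rad/s): [2.79, 2.79, 3.14, 3.14, 3.14, 3.14].

## Interface

Orientations are given as a unit quaternion [w, x, y, z].
In Python, from station import r, snapshot, get_calibration gives the robot as it stands.
- The arm moves only by the tool apply_moves, never from a script. Its argument "commands" is a list of rows, each an object with "travel": the shift along the world's x, y, z in mm, a list of three; "twist": the turn about the world's z in rad. A call has exactly 10 rows; each row is the pose to reach, as a shift and turn from the pose commanded when the call began; what a row does not reach only later rows make up. A row lasts 1/12 s, in which the tool goes at most 41.7 mm and 7.16 degrees, less where a joint would pass 70% of its speed; a pose out of reach is approached as far as the arm can. A call with a gripper value outside its range is refused whole. "grip" is the finger opening in mm, from 0 to 85.4, set as the call begins (left out, the last holds). The fingers move at their own pace and stop on an object; "squeeze" is the grip in N (left out, the last holds). Time passes only in rows, so rows that repeat a pose let the fingers close, or fill a call up. It gives the time, the measured TCP pose, the force and the opening at its end, in the units of the state.
- r.state(): the state, without advancing time (a new reading comes with each control period).
- snapshot(name): name is "scene" or "top" or "wrist"; returns (picture, depth): 384x512x3 uint8, red, green, blue; 384x512 float32, m along the optical axis (not along the pixel's ray), 0 where there is no reading.
- get_calibration(name): a dict with "camera_matrix" (3x3 intrinsics, pixels), "distortion" ([k1, k2, p1, p2, k3] as OpenCV has them; the pictures are not rectified), "rvec" (rotation vector, rad) and "tvec" (3), from world to camera coordinates, as OpenCV has them. Camera axes: x right, y down, z forward; pixel columns grow to the right and rows downward; lengths in m; the calibration is good to about 2 mm. A picture is of the moment at which its call begins: read the wrist's pose just before it. get_calibration takes no time and is no camera call; for the wrist camera it gives the pose at the moment of the call.
- r.close_job(): hands the job in, once; it reports no verdict.
The state is a dict: "clock": time; "q": joint angles; "qvel": joint speeds; "joint_torque": joint torques, N m; "tcp_pos": TCP position; "eef_rot": TCP orientation; "ft_force": force on the tool from outside, world axes, zero at the start; "wrist_torque": the same for the moment, N m; "gripper_width": opening from 0.0 (shut) to 1.0 (fully open).
Only numpy, scipy, OpenCV 4.12 (cv2) and the standard library are available. Lean on these libraries where they do the work, as an engineer would, in place of code of your own. Each camera call takes 0.05 s, during which the arm holds its last target.

## Task

Fit the loose lever with the green sleeve onto the splined stem of the gas cock held in the vice, on the spline where the handle lies over the stop tab (towards the outlet tail of the pipe), feeling for the splines and letting it slide fully home without forcing it. Then turn the cock clockwise with the lever, gently up to its stop, so that it is shut and the handle stands square across the pipe, and let go. Leave the other things on the bench undisturbed.

Things in the scene. Friction and masses are not known exactly. Their poses are not given: they have to be found in the camera images.
- lever: Loose lever, dark steel, 0.35 kg, 172 mm long, flat on the bench. Origin: bore axis, underside of boss; +x towards the handle end, +z up (both faces alike). Boss: round, 43 mm wide, z 0 to 30 mm. Through bore: six slots 7 mm wide, 60 deg apart, one along +x, out to 14.5 mm from the axis; the six teeth between them reach in to 11 mm.
- lever_arm (a point): Point on the bare steel arm, 42 mm from the bore's axis, at half height (15 mm above the underside); axes as lever. The arm is a flat bar 22 mm wide and 14 mm thick (8 to 22 mm above the underside), bare from 22 to 83 mm from the axis: the place to grip, across its width. The lever's centre of mass is 35 mm from the axis.
- lever_grip (a point): Point on the lever's centre line, 110 mm from the bore's axis, level with the underside, below the green plastic sleeve; axes as lever. The sleeve, 83 to 151 mm from the axis, is 27 mm wide and 30 mm high (its underside level with the boss's).
- seat (a point): Centre of the stem's round shoulder (40 mm wide) on which the boss must lie flat, 130 mm above the bench, on the stem's upright axis. The brass gas cock is clamped in a low vice bolted down. Axes belong to the cock's body and do not turn with the stem: z up; y along the pipe to its outlet; x square across the pipe, where the handle must point when shut.
- outlet (a point): End of the bare steel tail at the outlet of the pipe, on the pipe's axis, 136 mm from the stem's axis along seat's y, 80 mm above the bench. A steel union nut joins the tail; the opposite end, the inlet, has a blue cap. Pipe and vice stay below 110 mm above the bench; only the cock's bonnet (48 mm wide) and stem are higher.
- spline_top (a point): Top of the six splines, on the stem's axis, 28 mm above the seat. Splines 6 mm wide, 60 deg apart, core 20.6 mm, outside 27 mm wide. Above them a plain pilot of the core's width, 5 mm, a taper, 8 mm, to 13 mm width, then thread; the tip is 49 mm above the seat. Splines not in line: the boss's underside rests 28 mm above the seat. Turned slowly under a 3 to 10 N press it drops in.
- stop_tab (a point): Point on the stem's axis at the stop tab's level, axes as seat. The flat steel tab, 7.5 mm wide, 27 mm long from the axis, turns with the stem: along +y at the open stop, clockwise (from above) to +x at the shut stop. Its angle is NOT measured: it starts 0 to 43 deg clockwise of +y. One spline is in line with it; the handle belongs above it (60 deg off is wrong).
- burner: Bystander: brass and steel lantern burner with a wire cage, 116 mm wide, 192 mm high; origin under its centre. Not to be disturbed.
- chimney: Bystander: lamp glass, standing, 72 mm wide, 150 mm high; origin under its centre. Fragile, not to be disturbed.
- screwdriver: Bystander: screwdriver lying on the bench, 210 mm long along its x; origin under its middle. Not to be disturbed.
- spanner: Bystander: steel spanner lying on the bench, 200 mm long along its x; origin under its middle. Not to be disturbed.
- dish: Bystander: round steel dish of nuts and washers, 92 mm wide, 22 mm high; origin under its centre. Not to be disturbed.
- oiler: Bystander: grey oil can with a thin spout, 72 mm wide, 135 mm high; origin under its centre. Not to be disturbed.
- jar: Bystander: amber glass jar, 64 mm wide, 85 mm high; origin under its centre. Not to be disturbed.
- cock (a point): Middle of the cock's body, on the stem's axis, 80 mm above the bench. The stem turns stiffly (0.2 N m) and stays where left. A seated lever has 3 to 6 deg of turning play either way, 1 mm of side play and droops up to 4 deg. Forcing it means contact forces lever to cock adding up to over 40 N before it is home, or over 160 N ever (about 16 N sideways at the sleeve against a stop).
There are look-alikes about, which are no part of the job. Several things have the shape of the lever; the one meant has the colours described above.

How it is judged:
On the way:
1. the lever is fully home on the stem, on the right spline (handle pointing from the outlet to about 50 deg clockwise of it) (horizontal distance between lever and seat below 0.003 m and z of lever in the frame of seat below 0.003 m and angle between lever's own z axis and vertical below 0.09 rad and y of lever_grip in the frame of seat above 0.0695 m and x of lever_grip in the frame of seat above -0.014 m), for 0.2 s.
At the end, for the whole second after the job is handed in: The lever sits fully home on the stem's splines (underside within 3 mm of the seat and of its axis, tilt under 5 deg), turned to the shut stop with its handle square across the pipe (at most 3 deg short; the stop and play may carry it some degrees past), released and at rest (horizontal distance between lever and seat below 0.003 m and z of lever in the frame of seat below 0.003 m and angle between lever's own z axis and vertical below 0.09 rad and x of lever_grip in the frame of seat above 0.1 m and y of lever_grip in the frame of seat between -0.025 and 0.006 m and linear speed of lever below 0.01 m/s and contact force between the fingers and lever below 0.1 N); the robot touches nothing.
It fails at once if the lever is forced: its contact forces with the cock add up to more than 160 N (contact force between lever and vice above 160 N).
It fails at once if a bystander is pushed or knocked (moved more than 20 mm) (distance of any of burner, chimney, screwdriver, spanner, dish, oiler, jar from where it was at the start of the episode above 0.02 m).
It fails at once if the lever is pressed on or jammed with more than 40 N against the cock before it is home (z of lever in the frame of seat above 0.004 m and contact force between lever and vice above 40 N).
It also fails if it takes over 67 s, if anything falls off the work surface, if the arm or the gripper's body presses on something with over 40 N, if the wrist force passes 120 N, or if a joint passes its speed limit or range.

## Working session

There is one attempt and no reset: what is moved stays moved. The work goes in short steps, Python scripts to look and compute and a tool call to move; the robot and the scene stay as the last step left them, time stands still between calls to the robot, and variables do not carry over. Pictures are saved under pics/ and viewed, and the job is handed in when it is done.

Besides the shell and the picture viewer there is one more tool, called after "Call:" by a JSON object that holds its "api" and its "payload", one argument or row to a line. apply_moves: Moves the arm, as the interface text tells. Its arguments: {"type":"object","properties":{"commands":{"type":"array","items":{"type":"object","properties":{"travel":{"type":"array","items":{"type":"number"}},"twist":{"type":"number"}}}},"grip":{"type":"number"},"squeeze":{"type":"number"}},"required":["commands"]}

```bash
ls; mkdir -p pics; python3 - <<'E'
from station import r, snapshot, get_calibration
import cv2, numpy as np
print(r.state(), r.tip_reach)
for n in ["scene","top","wrist"]:
    c=get_calibration(n); 
    p,d=snapshot(n); np.savez(f"{n}0.npz",p=p,d=d,**{k:np.array(v) for k,v in c.items()})
    cv2.imwrite(f"pics/{n}0.png",cv2.resize(p[:,:,::-1],(800,600),interpolation=cv2.INTER_CUBIC))
    R=cv2.Rodrigues(np.array(c['rvec']))[0]; print(n,-R.T@np.array(c['tvec']).ravel(),R[2],c['camera_matrix'],c['distortion'])
E
```

```text
pics
{'clock': 0.0, 'q': array([-1.29099340e+00,  2.87190001e-01,  1.57817345e+00, -7.66005721e-06,
        1.27857456e+00, -1.50004110e-01]), 'qvel': array([ 0.00073889,  0.00115501, -0.00200541,  0.00015042,  0.00099911,
       -0.00032192]), 'joint_torque': array([-1.27396033e-04, -4.05982339e+01, -2.92626840e+01, -1.64576704e-04,
        5.83595989e-03,  7.19887424e-06]), 'tcp_pos': array([ 0.28109912, -0.61292465,  0.21233291]), 'eef_rot': array([-0.14996613, -0.69078418, -0.15162072,  0.69089691]), 'ft_force': array([ 0.12515614, -0.65479405,  0.04523553]), 'wrist_torque': array([ 0.05323443,  0.01425866, -0.0360135 ]), 'gripper_width': 0.9962365419977411} 0.008
scene [ 1.22923539 -0.72955812  0.82542443] [-0.56189576  0.57836202 -0.59141401] [[396.37375815   0.         247.44441693]
 [  0.         396.37375815 188.05615313]
 [  0.           0.           1.        ]] [-0.0454211  0.         0.         0.         0.       ]
top [ 0.4519112  -0.0134994   1.13334064] [ 0.07906347 -0.00699029 -0.99684508] [[378.2331141    0.         251.04711652]
 [  0.         378.2331141  195.16430984]
 [  0.           0.           1.        ]] [-0.03697994  0.          0.          0.          0.        ]
wrist [ 0.34411337 -0.5840698   0.37279501] [-0.24670752 -0.11019921 -0.962804  ] [[337.81080323   0.         254.61090781]
 [  0.         337.81080323 191.25090366]
 [  0.           0.           1.        ]] [-0.08810532  0.          0.          0.          0.        ]
```

View pics/scene0.png

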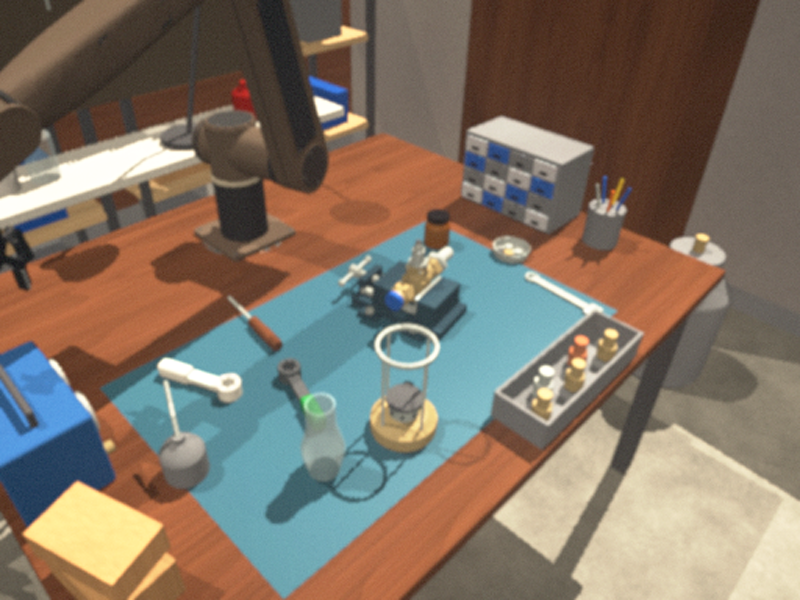

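View pics/top0.png

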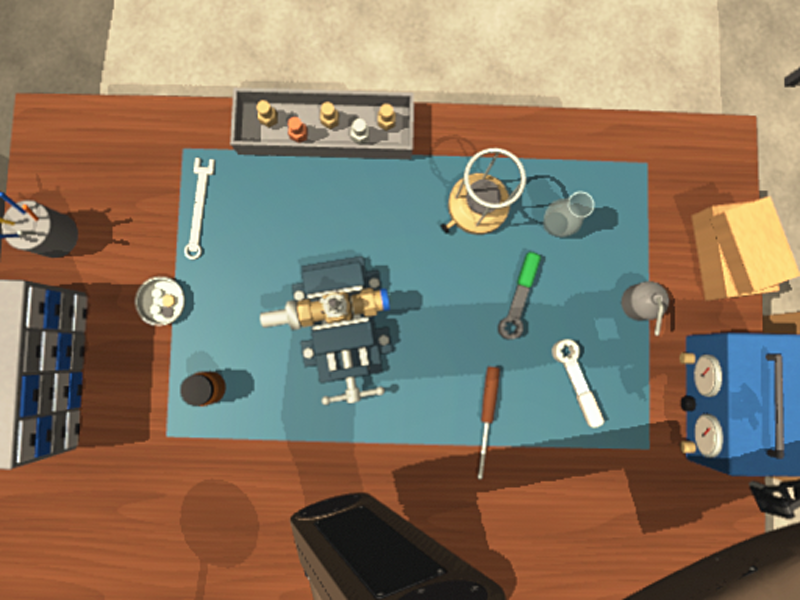

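View pics/wrist0.png

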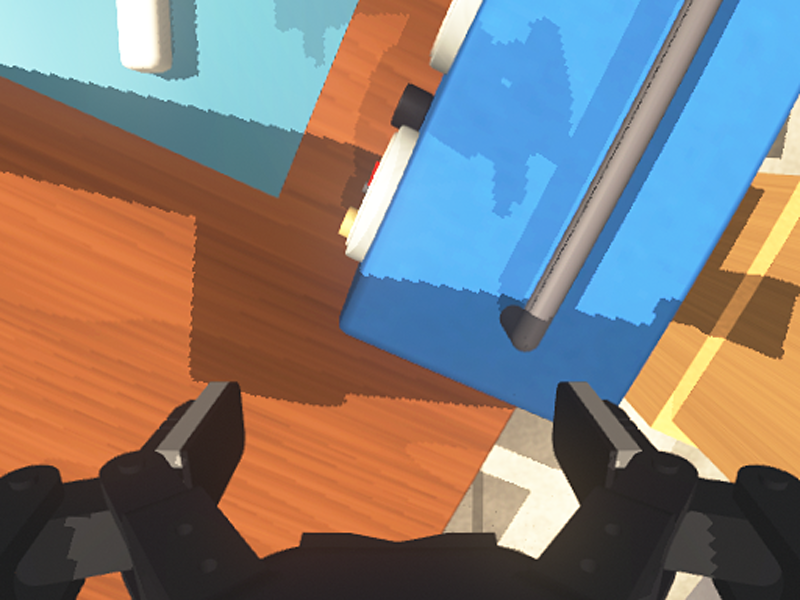

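The top view shows two lever-shaped things. One is dark steel with a green sleeve, with its boss at about (512,328) and its sleeve at (531,268) in the 800x600 picture. The other is pale or white, with its boss at (566,350). The dark one with the green sleeve fits the description. The cock's stem is near (337,303), with the outlet tail to the left and the blue cap to the right.

```bash
cat > h.py <<'E'
import cv2, numpy as np
def load(f):
    z=np.load(f); return {k:z[k] for k in z.files}
def ray(c,uv):
    uv=np.atleast_2d(np.array(uv,float)).reshape(-1,1,2)
    n=cv2.undistortPoints(uv,c['camera_matrix'],c['distortion']).reshape(-1,2)
    R=cv2.Rodrigues(c['rvec'])[0]; o=-R.T@c['tvec'].ravel()
    return o,(R.T@np.c_[n,np.ones(len(n))].T).T
def plane(c,uv,z):
    o,d=ray(c,uv); return o+d*((z-o[2])/d[:,2])[:,None]
def proj(c,P):
    return cv2.projectPoints(np.atleast_2d(np.array(P,float)),c['rvec'],c['tvec'],c['camera_matrix'],c['distortion'])[0].reshape(-1,2)
def cloud(c):
    h,w=c['d'].shape; u,v=np.meshgrid(np.arange(w),np.arange(h))
    o,d=ray(c,np.c_[u.ravel(),v.ravel()]); P=o+d*c['d'].ravel()[:,None]; return P.reshape(h,w,3)
def snap(name,tag):
    from station import r,snapshot,get_calibration
    c=get_calibration(name); p,d=snapshot(name)
    z=dict(p=p,d=d,**{k:np.array(v) for k,v in c.items()}); np.savez(f"{tag}.npz",**z); return z
def crop(c,u0,v0,u1,v1,s,f):
    p=c['p'][v0:v1,u0:u1,::-1]; cv2.imwrite(f,cv2.resize(p,None,fx=s,fy=s,interpolation=cv2.INTER_CUBIC))
E
python3 - <<'E'
from h import *
c=load('top0.npz'); P=cloud(c); p=c['p'].astype(int)
hsv=cv2.cvtColor(c['p'],cv2.COLOR_RGB2HSV)
g=cv2.inRange(hsv,(45,120,60),(75,255,255)); ys,xs=np.nonzero(g); print(len(xs),xs.mean(),ys.mean())
Q=plane(c,[[xs.mean(),ys.mean()]],.03);print('green',Q, np.median(P[ys,xs],0))
print('boss',plane(c,[[512*.64,328*.64]],.03),P[210-0,328])
print('stem',plane(c,[[337*.64,303*.64]],.16))
for n,uv in dict(cap=(383,299),tail=(266,318),scr1=(482,475),scr2=(493,370),burner=(480,205),ring=(493,178),jar=(202,388)).items():
    u,v=int(uv[0]*.64),int(uv[1]*.64); print(n,P[v,u])
m=P[:,:,2]>.045
print('max stem z',P[180:205,205:225,2].max())
crop(c,300,150,400,230,8,'pics/lev0.png'); crop(c,150,150,270,270,5,'pics/cock0.png')
E
```

```text
214 338.2897196261682 172.06542056074767
green [[ 0.61492602 -0.27694629  0.03      ]] [ 0.61517517 -0.27672626  0.0282727 ]
boss [[ 0.50229226 -0.24665541  0.03      ]] [ 0.50336209 -0.25356696  0.00187299]
stem [[0.52981393 0.0710072  0.16      ]]
cap [ 0.54492379 -0.00385213  0.09934562]
tail [0.50663729 0.20178241 0.09287288]
scr1 [ 0.22457763 -0.19785116  0.00280385]
scr2 [ 0.42529475 -0.21112923  0.02646581]
burner [ 0.7234109  -0.17534896  0.07697932]
ring [ 0.79159002 -0.20609517  0.02843382]
jar [0.38008471 0.31023461 0.08845185]
max stem z 1.1333406404239097
```

View pics/lev0.png

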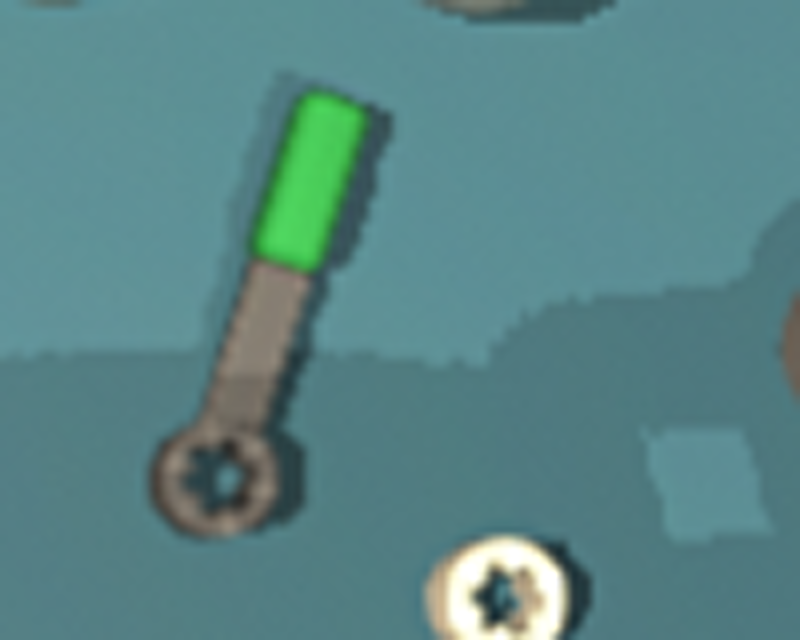

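View pics/cock0.png

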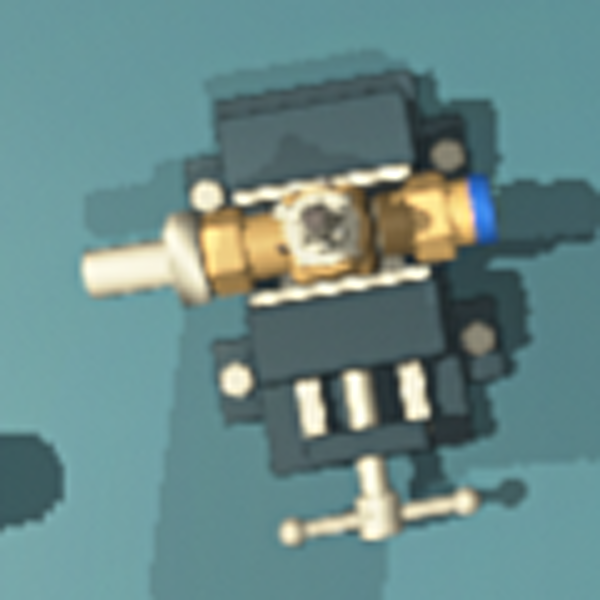

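The crop confirms it: bare dark steel arm, green sleeve, six-slot bore. The pale one is the look-alike. Next I work out the tool yaw and get a close view of the cock.

```bash
python3 - <<'E'
from h import *
from station import r
from scipy.spatial.transform import Rotation as Ro
s=r.state(); q=s['eef_rot']; R=Ro.from_quat([q[1],q[2],q[3],q[0]]).as_matrix(); print(R.round(3)); print('yaw of tool y',np.degrees(np.arctan2(R[1,1],R[0,1])))
c=load('wrist0.npz'); o,_=ray(c,[[0,0]]); print('cam in tool',R.T@(o-s['tcp_pos'])); 
print(R.T@cv2.Rodrigues(c['rvec'])[0].T)
w=load('scene0.npz'); t=load('top0.npz')
Pt=cloud(t)
# tall things
for n,uv in dict(oiler=(648,300),chim=(578,205),cagering=(493,178),blue=(760,400)).items():
    u,v=int(uv[0]*.64),int(uv[1]*.64);print(n,Pt[v-3:v+4,u-3:u+4].reshape(-1,3)[np.argmax(Pt[v-3:v+4,u-3:u+4,2])])
print(plane(t,[[493*.64,178*.64]],.19),plane(t,[[580*.64,203*.64]],.15))
E
```

```text
[[-0.001  0.417 -0.909]
 [ 0.002 -0.909 -0.417]
 [-1.    -0.002 -0.   ]]
yaw of tool y -65.37576159994937
cam in tool [-0.16012763 -0.00040807 -0.06937922]
[[ 4.96781593e-04 -2.70455391e-01  9.62732380e-01]
 [ 9.99999029e-01 -1.11901353e-03 -8.30370277e-04]
 [ 1.30188868e-03  9.62731857e-01  2.70454572e-01]]
oiler [ 0.4519112  -0.0134994   1.13334064]
chim [ 0.72784485 -0.34950837  0.1151307 ]
cagering [ 0.76954123 -0.18854237  0.08023959]
blue [ 0.37864474 -0.63287231  0.15234357]
[[ 0.73955393 -0.17929243  0.19      ]] [[ 0.71310145 -0.33583303  0.15      ]]
```

Call:
{"api": "apply_moves", "payload": {
  "commands": [
    {"travel":[0,0,40],"twist":0.1},
    {"travel":[14,38,50],"twist":0.2},
    {"travel":[28,76,50],"twist":0.3},
    {"travel":[42,114,50],"twist":0.4},
    {"travel":[55,152,50],"twist":0.5},
    {"travel":[69,190,50],"twist":0.6},
    {"travel":[83,228,50],"twist":0.7},
    {"travel":[97,266,50],"twist":0.8},
    {"travel":[111,304,50],"twist":0.9},
    {"travel":[124,342,50],"twist":0.96}
  ],
  "grip": 60
}}

```text
clock: 0.98
tcp_pos: [0.4054, -0.2695, 0.2635]
eef_rot: [0.454, 0.542, 0.454, -0.542]
ft_force: [0.5, -0.4, -0.8]
gripper_width: 0.706
```

Call:
{"api": "apply_moves", "payload": {
  "commands": [
    {"travel":[14,38,0],"twist":0},
    {"travel":[28,76,0],"twist":0},
    {"travel":[42,114,0],"twist":0},
    {"travel":[55,152,0],"twist":0},
    {"travel":[69,190,0],"twist":0},
    {"travel":[83,228,0],"twist":0},
    {"travel":[97,266,0],"twist":0},
    {"travel":[111,304,0],"twist":0},
    {"travel":[124,342,0],"twist":0},
    {"travel":[124,342,0],"twist":0}
  ]
}}

```text
clock: 1.82
tcp_pos: [0.5299, 0.0763, 0.2634]
eef_rot: [0.454, 0.542, 0.455, -0.541]
ft_force: [-1.5, -0.4, -0.2]
gripper_width: 0.708
```

```bash
python3 - <<'E'
from h import *
from station import r
s=r.state(); print(s['clock'],s['tcp_pos'],s['q'],s['ft_force'])
c=snap('wrist','w1'); crop(c,0,0,512,384,1.56,'pics/w1.png'); print(proj(c,[[.53,.071,.16]]))
E
```

```text
1.8167 [0.52992244 0.07627046 0.26335768] [-0.04811495 -0.06011868  1.86393483  0.00296335  1.33782652  0.1256639 ] [-1.47235868 -0.41337821 -0.21830288]
[[255.46475549 192.1604935 ]]
```

View pics/w1.png

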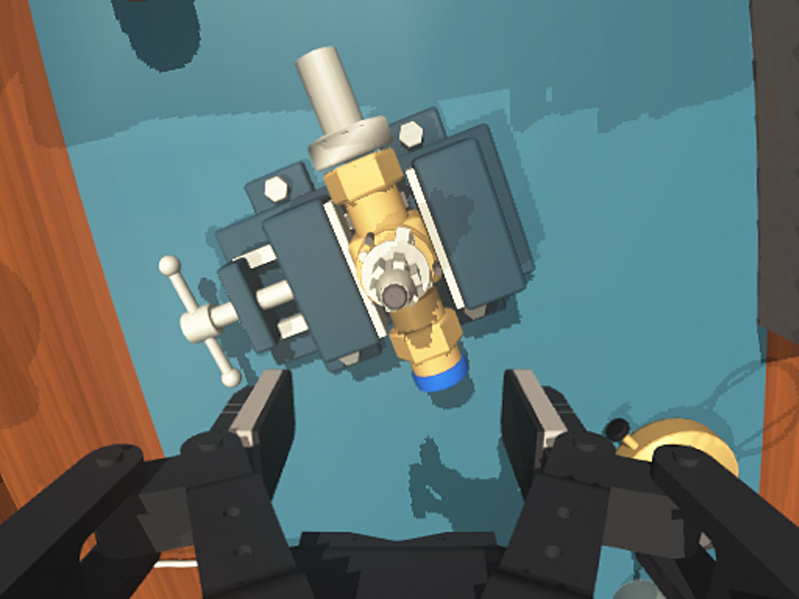

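```bash
python3 - <<'E'
from h import *
c=load('w1.npz'); crop(c,200,120,310,210,7,'pics/w1c.png')
P=cloud(c)
for uv in [(253,188),(246,150),(228,155),(262,152),(270,235),(213,62)]: print(uv,P[uv[1],uv[0]])
E
```

```text
(253, 188) [0.52958886 0.07954532 0.17812558]
(246, 150) [0.52631898 0.09963957 0.11463585]
(228, 155) [0.5066978  0.09466764 0.09229359]
(262, 152) [0.54052657 0.09595398 0.11917412]
(270, 235) [0.53387119 0.00479978 0.09608255]
(213, 62) [0.51007359 0.18306632 0.09513719]
```

View pics/w1c.png

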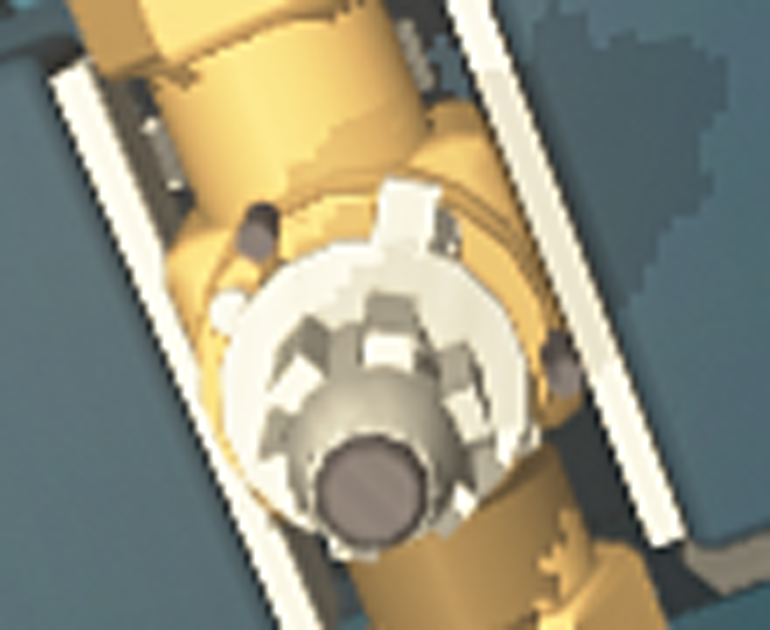

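```bash
python3 - <<'E'
from h import *
c=load('w1.npz'); f=lambda x,y:[200+x/7-.43,120+y/7-.43]
pc=plane(c,[f(372,490)],.179)[0]; print('tip',pc)
# shoulder ellipse: left, right, top extremes
for x,y in [(222,400),(528,400),(372,242)]: print('sh',plane(c,[f(x,y)],.130)[0])
# fitted circle of shoulder
pts=np.array([plane(c,[f(x,y)],.130)[0][:2] for x,y in [(222,390),(245,310),(300,262),(372,242),(440,257),(500,305),(528,390),(524,430)]])
A=np.c_[2*pts,np.ones(len(pts))]; s=np.linalg.lstsq(A,(pts**2).sum(1),rcond=None)[0]; print('circ',s[:2],np.sqrt(s[2]+s[:2]@s[:2]))
ctr=(s[:2])
for z in (.118,.122,.126,.13):
  t=plane(c,[f(412,187),f(440,190),f(385,183)],z); d=t[:,:2]-pc[:2]; print(z,np.linalg.norm(d[0]),np.degrees(np.arctan2(d[:,1],d[:,0])))
for n,(x,y) in dict(a=(390,352),b=(298,380),cc=(468,412)).items():
  d=plane(c,[f(x,y)],.158)[0]-pc; print(n,np.linalg.norm(d[:2]),np.degrees(np.arctan2(d[1],d[0])))
# pipe axis from points: use top-of-pipe line edges
t=plane(c,[[300/1.56,50/1.56],[338/1.56,46/1.56]],.092);print('tail',t)
w=load('top0.npz')
print(proj(w,[pc,[*ctr,.13]]))
E
```

```text
tip [0.52920691 0.07861068 0.179     ]
sh [0.50983561 0.08057245 0.13      ]
sh [0.54825621 0.07375113 0.13      ]
sh [0.53225113 0.09721954 0.13      ]
circ [0.52915806 0.07785483] 0.019567325158911197
0.118 0.02458578694871605 [68.51159063 60.20743351 76.75255494]
0.122 0.02512387056245957 [68.86118226 60.82254181 76.81747936]
0.126 0.025662850260337895 [69.19610145 61.4140931  76.87963194]
0.13 0.026202670746005297 [69.5172314  61.98329606 76.93918632]
a 0.010863824807605426 69.54124618874788
b 0.011364900341859411 129.31340862409974
cc 0.01155196657648971 8.173996875553378
tail [[0.49623903 0.21311827 0.092     ]
 [0.51877742 0.21111062 0.092     ]]
[[212.0375265  193.45981835]
 [214.04603908 195.02119302]]
```

Call:
{"api": "apply_moves", "payload": {
  "commands": [
    {"travel":[-3,-30,0],"twist":-0.12},
    {"travel":[-6,-65,0],"twist":-0.24},
    {"travel":[-9,-100,0],"twist":-0.36},
    {"travel":[-12,-135,0],"twist":-0.48},
    {"travel":[-15,-170,0],"twist":-0.6},
    {"travel":[-18,-205,0],"twist":-0.72},
    {"travel":[-21,-240,0],"twist":-0.84},
    {"travel":[-24,-275,0],"twist":-0.96},
    {"travel":[-27,-310,0],"twist":-1.08},
    {"travel":[-27,-320,-20],"twist":-1.2}
  ]
}}

```text
clock: 2.7
tcp_pos: [0.5025, -0.2563, 0.2479]
eef_rot: [0.066, 0.706, 0.06, -0.702]
ft_force: [0.5, -0.3, 1.1]
gripper_width: 0.707
```

Call:
{"api": "apply_moves", "payload": {
  "commands": [
    {"travel":[0,0,-30],"twist":-0.12},
    {"travel":[0,0,-60],"twist":-0.24},
    {"travel":[0,0,-90],"twist":-0.36},
    {"travel":[0,0,-110],"twist":-0.45},
    {"travel":[0,0,-120],"twist":-0.45},
    {"travel":[0,0,-120],"twist":-0.45},
    {"travel":[0,0,-120],"twist":-0.45},
    {"travel":[0,0,-120],"twist":-0.45},
    {"travel":[0,0,-120],"twist":-0.45},
    {"travel":[0,0,-120],"twist":-0.45}
  ]
}}

```text
clock: 3.53
tcp_pos: [0.5032, -0.2503, 0.1256]
eef_rot: [-0.091, 0.702, -0.092, -0.7]
ft_force: [0.2, 0.5, -0.4]
gripper_width: 0.702
```

```bash
python3 - <<'E'
from h import *
from station import r
s=r.state(); print(s['clock'],s['tcp_pos'],np.degrees(s['q'][0]-s['q'][5]),s['ft_force'])
c=snap('wrist','w2'); crop(c,0,0,512,384,1.56,'pics/w2.png'); crop(c,200,120,310,210,7,'pics/w2c.png')
E
```

```text
3.5333 [ 0.50321607 -0.25028139  0.12563174] -104.86982583521394 [ 0.20770489  0.47333123 -0.44901519]
```

View pics/w2.png

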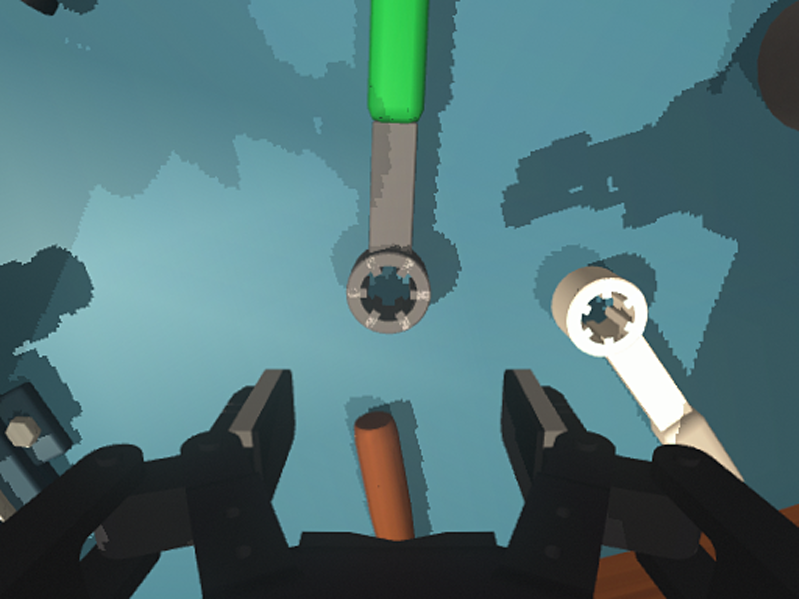

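View pics/w2c.png

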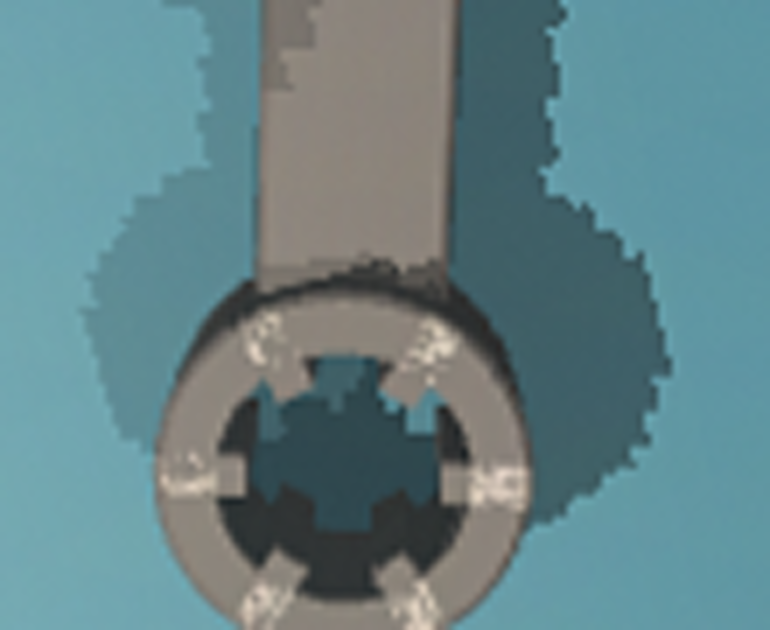

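The wrist view shows the green-sleeved dark lever, bore at about (388,293), with the arm running straight up to the sleeve at (397,120). The pale look-alike is at (605,313). The screwdriver handle is at (378,420), outside the grip zone.

```bash
python3 - <<'E'
from h import *
c=load('w2.npz'); f=lambda x,y:[200+x/7-.43,120+y/7-.43]
def circ(pts):
    A=np.c_[2*pts,np.ones(len(pts))]; s=np.linalg.lstsq(A,(pts**2).sum(1),rcond=None)[0]; return s[:2],np.sqrt(s[2]+s[:2]@s[:2])
pts=np.array([plane(c,[f(x,y)],.030)[0][:2] for x,y in [(157,475),(170,400),(210,340),(260,308),(344,292),(430,308),(480,342),(520,410),(532,480),(515,555),(172,555)]])
b,rad=circ(pts); print('bore',b,rad)
h=plane(c,[f(245,475),f(441,482)],.03); print('teeth R/L mid',h.mean(0),np.linalg.norm(h[1]-h[0]))
e=np.degrees(np.arctan2(*(h[0]-h[1])[[1,0]])); print('tooth line az',e)
P1=plane(c,[f(262,50),f(457,50)],.022); P2=plane(c,[f(258,270),f(450,270)],.022)
d=(P1-P2).mean(0); print('arm az',np.degrees(np.arctan2(d[1],d[0])),np.linalg.norm(P1[0]-P1[1]))
hsv=cv2.cvtColor(c['p'],cv2.COLOR_RGB2HSV); g=cv2.inRange(hsv,(45,120,60),(75,255,255))
ys,xs=np.nonzero(g); 
for y in (20,40,60): 
    x=xs[ys==y]; q=plane(c,[[(x.min()+x.max())/2,y]],.03)[0][:2]-b; print(np.linalg.norm(q),np.degrees(np.arctan2(q[1],q[0])))
az=np.radians(-14.5)
E
```

```text
bore [ 0.50482195 -0.24504084] 0.02128713200592758
teeth R/L mid [ 0.50466339 -0.24489741  0.03      ] 0.021994136776959546
tooth line az 72.920573566732
arm az -16.543349065989293 0.02154046512057947
0.12243063563386909 -17.246316724979366
0.10888939117693708 -17.159318793870302
0.09515907391318763 -17.259410624632075
```

Call:
{"api": "apply_moves", "payload": {
  "commands": [
    {"travel":[20,-3,0],"twist":-0.039},
    {"travel":[41.7,-7,-10],"twist":-0.039},
    {"travel":[41.7,-7,-40],"twist":-0.039},
    {"travel":[41.7,-7,-65],"twist":-0.039},
    {"travel":[41.7,-7,-85],"twist":-0.039},
    {"travel":[41.7,-7,-100],"twist":-0.039},
    {"travel":[41.7,-7,-106],"twist":-0.039},
    {"travel":[41.7,-7,-112],"twist":-0.039},
    {"travel":[41.7,-7,-112],"twist":-0.039},
    {"travel":[41.7,-7,-112],"twist":-0.039}
  ]
}}

```text
clock: 4.42
tcp_pos: [0.5447, -0.257, 0.0127]
eef_rot: [-0.105, 0.7, -0.106, -0.699]
ft_force: [0.4, -0.6, 0.0]
gripper_width: 0.705
```

```bash
python3 - <<'E'
from h import *
from station import r
s=r.state(); print(s['clock'],s['tcp_pos'],np.degrees(s['q'][0]-s['q'][5]),s['ft_force'])
c=snap('wrist','w3'); crop(c,0,0,512,384,1.56,'pics/w3.png')
E
```

```text
4.4167 [ 0.54466163 -0.25701858  0.01271686] -107.13664058151801 [ 0.40773532 -0.56501541  0.04101071]
```

View pics/w3.png

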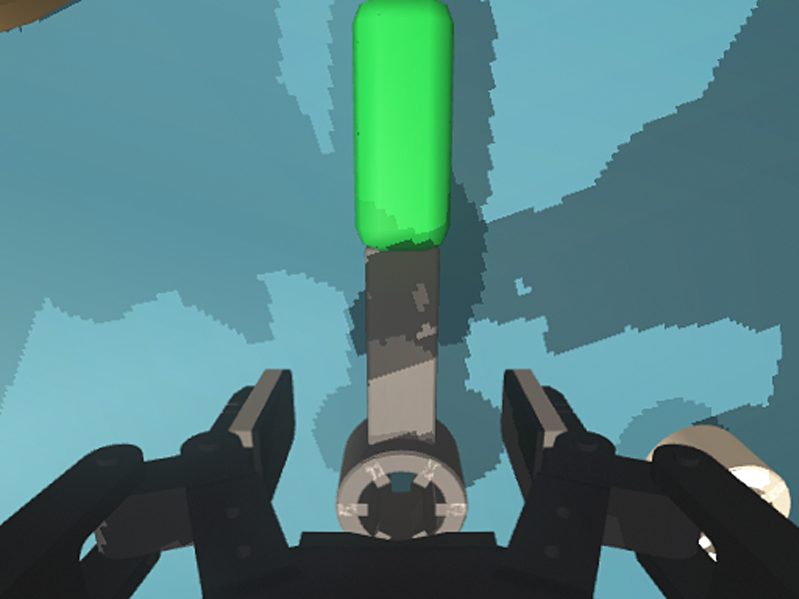

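The fingers straddle the bare arm, centred at about (400,400), with the boss at (401,500) behind the gripper plane. I close now.

Call:
{"api": "apply_moves", "payload": {
  "commands": [
    {"travel":[0,0,0],"twist":0},
    {"travel":[0,0,0],"twist":0},
    {"travel":[0,0,0],"twist":0},
    {"travel":[0,0,0],"twist":0},
    {"travel":[0,0,0],"twist":0},
    {"travel":[0,0,0],"twist":0},
    {"travel":[0,0,0],"twist":0},
    {"travel":[0,0,0],"twist":0},
    {"travel":[0,0,0],"twist":0},
    {"travel":[0,0,0],"twist":0}
  ],
  "grip": 10,
  "squeeze": 70
}}

```text
clock: 5.3
tcp_pos: [0.544, -0.2565, 0.0117]
eef_rot: [0.105, -0.699, 0.105, 0.699]
ft_force: [0.8, 0.1, 0.2]
gripper_width: 0.12
```

Call:
{"api": "apply_moves", "payload": {
  "commands": [
    {"travel":[0,0,5],"twist":0},
    {"travel":[0,0,20],"twist":0},
    {"travel":[0,0,50],"twist":0},
    {"travel":[0,0,80],"twist":0},
    {"travel":[0,0,110],"twist":0},
    {"travel":[0,0,140],"twist":0},
    {"travel":[0,0,170],"twist":0},
    {"travel":[0,0,190],"twist":0},
    {"travel":[0,0,200],"twist":0},
    {"travel":[0,0,200],"twist":0}
  ]
}}

```text
clock: 6.13
tcp_pos: [0.5453, -0.2575, 0.2154]
eef_rot: [-0.104, 0.701, -0.106, -0.697]
ft_force: [-0.1, 0.0, 0.3]
gripper_width: 0.12
```

```bash
python3 - <<'E'
from h import *
from station import r
s=r.state(); print(s['clock'],s['tcp_pos'],np.degrees(s['q'][0]-s['q'][5]),s['ft_force'],s['gripper_width'],s['wrist_torque'])
c=snap('wrist','w4'); crop(c,0,0,512,384,1.56,'pics/w4.png')
E
```

```text
6.1333 [ 0.54534982 -0.25749209  0.21541223] -107.13817192521198 [-0.13612443  0.00212469  0.25027563] 0.12040448050534663 [-0.00765566 -0.04085061 -0.0239354 ]
```

View pics/w4.png

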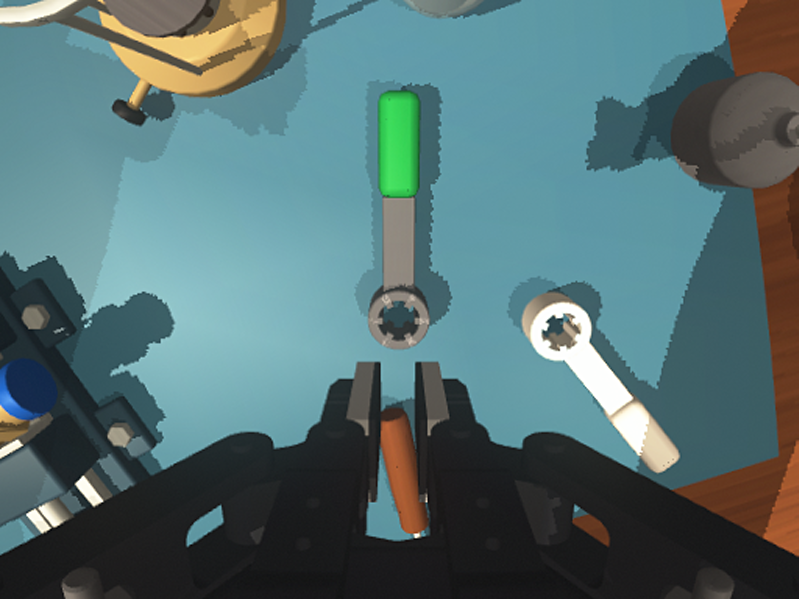

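The fingers closed to 10 mm and the lever is still on the bench, with its bore at (400,320). The grasp missed. I check whether the lever moved and how high the finger tips really are.

```bash
python3 - <<'E'
from h import *
c=load('w4.npz'); crop(c,200,40,312,240,4,'pics/w4c.png'); crop(c,210,210,300,350,5,'pics/w4f.png')
P=cloud(c); 
for v,u in [(70,255),(100,256),(150,256),(170,256),(190,240),(187,270)]: print((u,v),P[v,u].round(4))
for v,u in [(233,235),(236,236),(240,237),(250,237),(270,237),(300,236),(237,276),(250,276)]: print('finger',(u,v),P[v,u].round(4),c['d'][v,u])
c3=load('w3.npz'); P=cloud(c3)
for v,u in [(240,170),(245,172),(250,170),(240,337),(245,335),(230,256),(260,256),(300,258),(260,240)]: print('w3',(u,v),P[v,u].round(4))
E
```

```text
(255, 70) [ 0.6369 -0.2856  0.0296]
(256, 100) [ 0.6092 -0.278   0.0289]
(256, 150) [ 0.5601 -0.2629  0.022 ]
(256, 170) [ 0.5398 -0.2567  0.0232]
(240, 190) [ 0.5225 -0.2329  0.0177]
(270, 187) [ 5.112e-01 -2.648e-01 -5.000e-04]
finger (235, 233) [ 0.5585 -0.2515  0.2375] 0.1488072
finger (236, 236) [ 0.5586 -0.2522  0.2417] 0.1447097
finger (237, 240) [ 0.5579 -0.2526  0.2446] 0.14206888
finger (237, 250) [ 0.5584 -0.2533  0.2558] 0.13105465
finger (237, 270) [ 0.5573 -0.2537  0.2702] 0.117421426
finger (236, 300) [ 0.5463 -0.2497  0.2708] 0.11992933
finger (276, 237) [ 0.5537 -0.2686  0.2431] 0.1432994
finger (276, 250) [ 0.5534 -0.2677  0.2548] 0.13222168
w3 (170, 240) [ 0.566  -0.2255  0.0431]
w3 (172, 245) [ 0.5656 -0.2275  0.0484]
w3 (170, 250) [ 0.5657 -0.228   0.0536]
w3 (337, 240) [ 0.546  -0.2923  0.0445]
w3 (335, 245) [ 0.546  -0.2905  0.0483]
w3 (256, 230) [ 0.5514 -0.2588  0.0218]
w3 (256, 260) [ 0.5363 -0.2542  0.0222]
w3 (258, 300) [ 0.5193 -0.2499  0.0303]
w3 (240, 260) [ 0.5383 -0.2465  0.0214]
```

View pics/w4c.png

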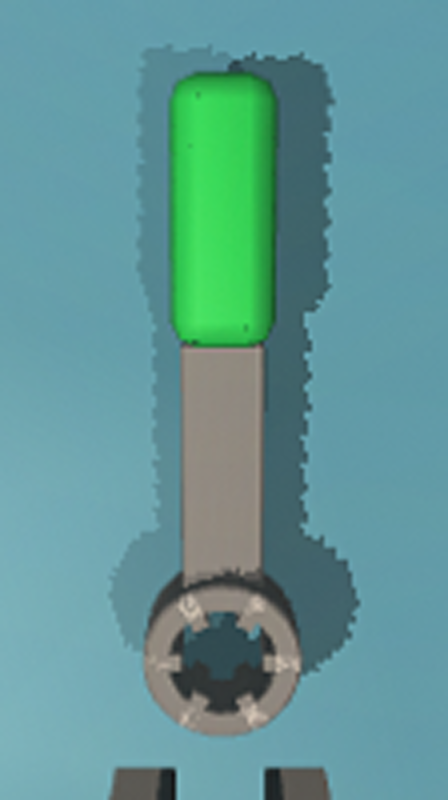

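View pics/w4f.png

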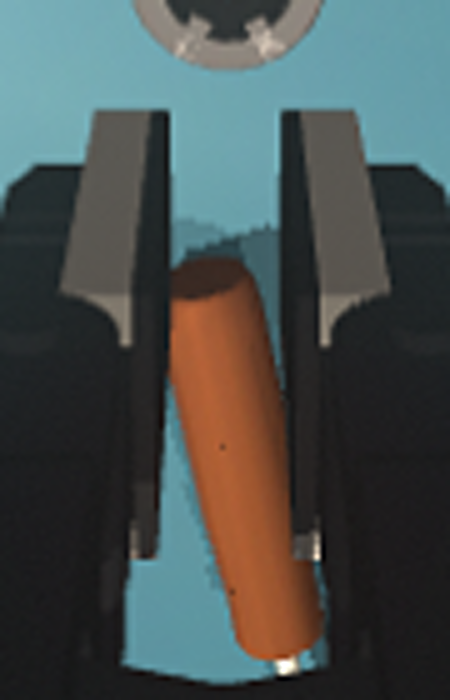

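The camera and the miss agree. The finger tips are really about 20 mm behind the reported TCP (tool x of about -0.020 at 10 mm opening), not 8 mm ahead of it. They closed about 10 mm above the arm, and the lever did not move. I'll go about 27 mm lower, in steps, checking force and image.

Call:
{"api": "apply_moves", "payload": {
  "commands": [
    {"travel":[0,0,-35],"twist":0},
    {"travel":[0,0,-70],"twist":0},
    {"travel":[0,0,-105],"twist":0},
    {"travel":[0,0,-140],"twist":0},
    {"travel":[0,0,-165],"twist":0},
    {"travel":[0,0,-185],"twist":0},
    {"travel":[0,0,-195],"twist":0},
    {"travel":[0,0,-205],"twist":0},
    {"travel":[0,0,-213],"twist":0},
    {"travel":[0,0,-213],"twist":0}
  ],
  "grip": 60
}}

```text
clock: 7.02
tcp_pos: [0.5431, -0.256, -0.0029]
eef_rot: [0.106, -0.698, 0.105, 0.7]
ft_force: [-0.6, 0.0, 0.9]
gripper_width: 0.706
```

```bash
python3 - <<'E'
from h import *
from station import r
s=r.state(); print(s['clock'],s['tcp_pos'],np.degrees(s['q'][0]-s['q'][5]),s['ft_force'],s['gripper_width'],s['wrist_torque'])
c=snap('wrist','w5'); crop(c,0,0,512,384,1.56,'pics/w5.png')
P=cloud(c)
for v,u in [(240,170),(245,172),(240,337),(245,335)]: print('tip',(u,v),P[v,u].round(4))
c=snap('scene','s5'); crop(c,120,140,320,300,4,'pics/s5.png')
E
```

```text
7.0167 [ 0.54307575 -0.25598909 -0.00293822] -107.1454966316818 [-0.57652228  0.00451262  0.85289453] 0.7062146709905178 [0.04403279 0.02984727 0.00882546]
tip (170, 240) [ 0.5645 -0.2244  0.0271]
tip (172, 245) [ 0.5641 -0.2266  0.0327]
tip (337, 240) [ 0.544  -0.2914  0.0276]
tip (335, 245) [ 0.545  -0.2895  0.0335]
```

View pics/w5.png

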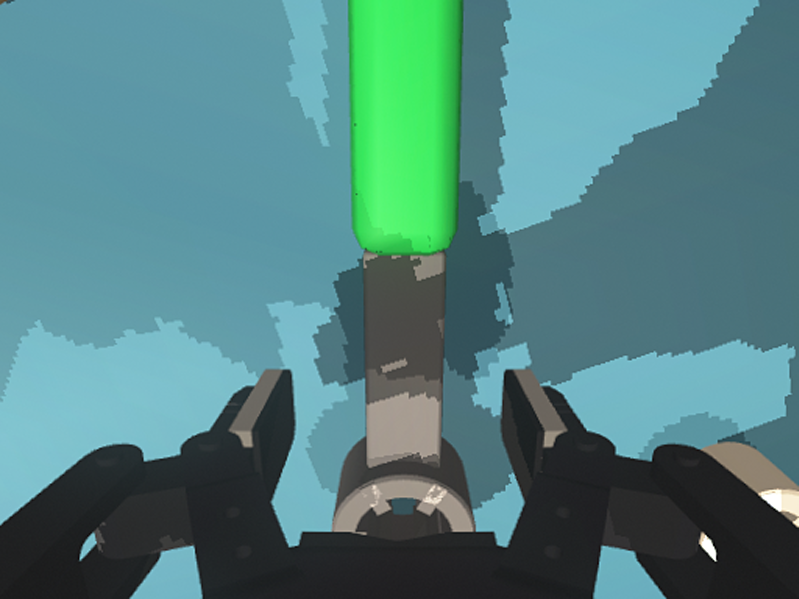

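View pics/s5.png

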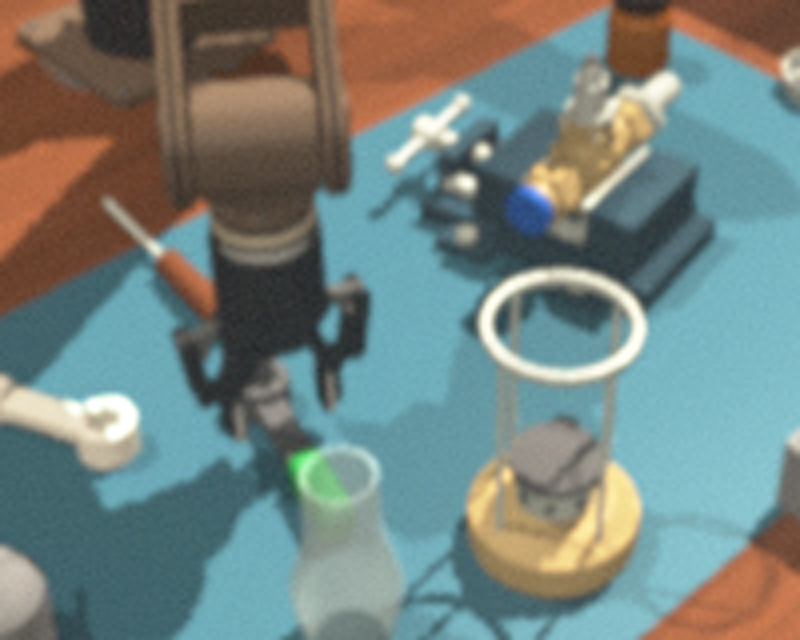

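Call:
{"api": "apply_moves", "payload": {
  "commands": [
    {"travel":[0,0,-4],"twist":0},
    {"travel":[0,0,-8],"twist":0},
    {"travel":[0,0,-12],"twist":0},
    {"travel":[0,0,-15],"twist":0},
    {"travel":[0,0,-15],"twist":0},
    {"travel":[0,0,-15],"twist":0},
    {"travel":[0,0,-15],"twist":0},
    {"travel":[0,0,-15],"twist":0},
    {"travel":[0,0,-15],"twist":0},
    {"travel":[0,0,-15],"twist":0}
  ]
}}

```text
clock: 7.95
tcp_pos: [0.5441, -0.2567, -0.0161]
eef_rot: [-0.105, 0.699, -0.105, -0.699]
ft_force: [-0.4, 0.1, -0.2]
gripper_width: 0.704
```

Call:
{"api": "apply_moves", "payload": {
  "commands": [
    {"travel":[0,0,0],"twist":0},
    {"travel":[0,0,0],"twist":0},
    {"travel":[0,0,0],"twist":0},
    {"travel":[0,0,0],"twist":0},
    {"travel":[0,0,0],"twist":0},
    {"travel":[0,0,0],"twist":0},
    {"travel":[0,0,0],"twist":0},
    {"travel":[0,0,0],"twist":0},
    {"travel":[0,0,0],"twist":0},
    {"travel":[0,0,0],"twist":0}
  ],
  "grip": 10,
  "squeeze": 70
}}

```text
clock: 8.78
tcp_pos: [0.5442, -0.2569, -0.0159]
eef_rot: [-0.105, 0.699, -0.106, -0.699]
ft_force: [-2.5, -0.5, 3.7]
gripper_width: 0.241
```

```bash
python3 - <<'E'
from h import *
from station import r
s=r.state(); print(s['clock'],s['tcp_pos'],np.degrees(s['q'][0]-s['q'][5]),s['ft_force'],s['gripper_width'],s['wrist_torque'])
c=snap('wrist','w6'); crop(c,0,0,512,384,1.56,'pics/w6.png')
E
```

```text
8.7833 [ 0.54417295 -0.25688336 -0.01586188] -107.14980580037307 [-2.47476493 -0.49717919  3.65329794] 0.24085461608478828 [-0.13555909  0.31458835 -0.04632802]
```

View pics/w6.png

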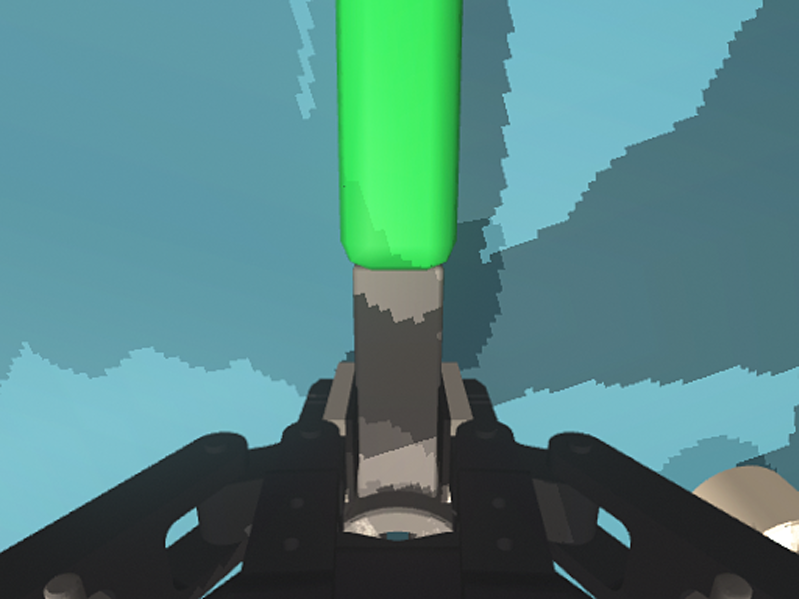

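The grip now holds at 20.6 mm on the arm, with the sleeve straight above the pads. Lifting.

Call:
{"api": "apply_moves", "payload": {
  "commands": [
    {"travel":[0,0,5],"twist":0},
    {"travel":[0,0,15],"twist":0},
    {"travel":[0,0,35],"twist":0},
    {"travel":[0,0,65],"twist":0},
    {"travel":[0,0,100],"twist":0},
    {"travel":[0,0,135],"twist":0},
    {"travel":[0,0,170],"twist":0},
    {"travel":[0,0,205],"twist":0},
    {"travel":[0,0,225],"twist":0},
    {"travel":[0,0,230],"twist":0}
  ]
}}

```text
clock: 9.67
tcp_pos: [0.5458, -0.2573, 0.2191]
eef_rot: [-0.104, 0.702, -0.106, -0.696]
ft_force: [0.4, -1.0, -3.3]
gripper_width: 0.24
```

Call:
{"api": "apply_moves", "payload": {
  "commands": [
    {"travel":[0,25,0],"twist":0.1},
    {"travel":[0,50,0],"twist":0.22},
    {"travel":[0,75,0],"twist":0.34},
    {"travel":[0,100,0],"twist":0.46},
    {"travel":[0,125,0],"twist":0.58},
    {"travel":[0,150,0],"twist":0.7},
    {"travel":[0,175,0],"twist":0.82},
    {"travel":[0,200,0],"twist":0.94},
    {"travel":[0,225,0],"twist":1.06},
    {"travel":[0,250,0],"twist":1.18}
  ]
}}

```text
clock: 10.5
tcp_pos: [0.5422, -0.0048, 0.2109]
eef_rot: [-0.302, -0.637, -0.304, 0.64]
ft_force: [1.1, 0.1, -3.8]
gripper_width: 0.241
```

```bash
python3 - <<'E'
from h import *
from station import r
s=r.state(); print(s['clock'],s['tcp_pos'],np.degrees(s['q'][0]-s['q'][5]),s['ft_force'],s['gripper_width'],s['wrist_torque'])
c=snap('wrist','w7'); crop(c,0,0,512,384,1.56,'pics/w7.png')
c=snap('top','t7'); crop(c,150,100,350,250,4,'pics/t7.png')
E
```

```text
10.5 [ 0.54217554 -0.00479903  0.21085154] -39.18668869031026 [ 1.0996983   0.07602748 -3.80589151] 0.24117647226494893 [ 0.0703895  -0.01119328  0.04895781]
```

View pics/w7.png

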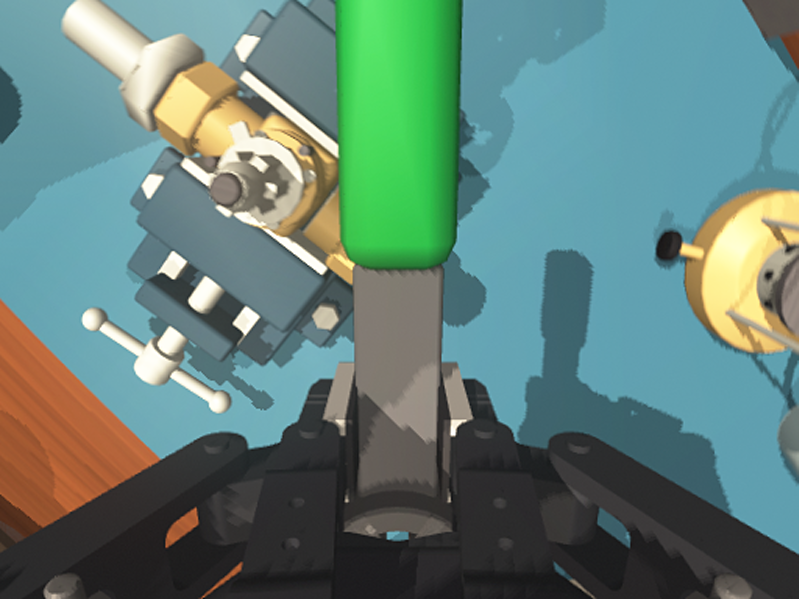

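View pics/t7.png

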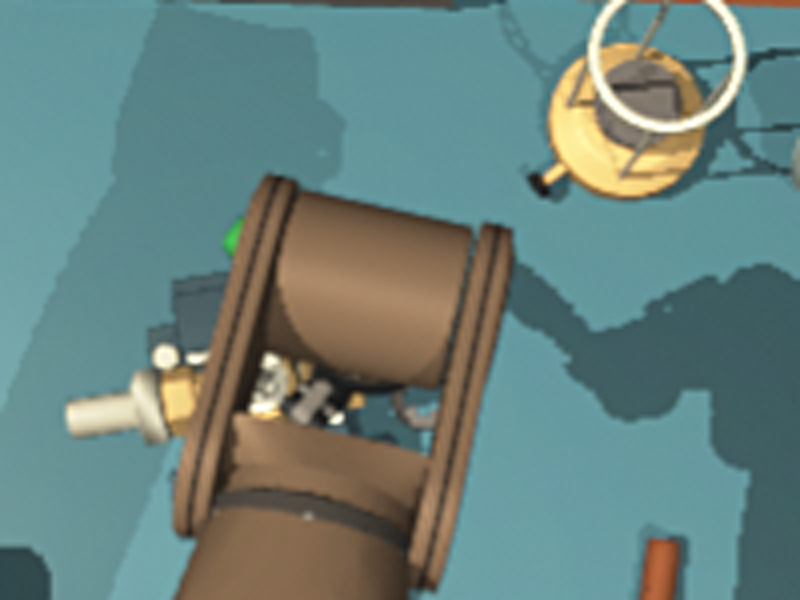

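```bash
python3 - <<'E'
from h import *
for f,tcp,yaw in (('w6',np.array([.54417,-.25688,-.01586]),-107.15),('w7',np.array([.54218,-.0048,.21085]),-39.187)):
    c=load(f+'.npz'); hsv=cv2.cvtColor(c['p'],cv2.COLOR_RGB2HSV); g=cv2.inRange(hsv,(45,120,60),(75,255,255))
    zt=tcp[2]+.016+.03; ps=[]
    P=cloud(c); print(f,'sleeve z',[P[v,256,2].round(4) for v in (20,60,100,140)],'arm z',[P[v,256,2].round(4) for v in (190,210,240,270)],'expect',zt, zt-.008)
    for v in range(5,150,12):
        x=np.nonzero(g[v])[0]; ps.append(plane(c,[[(x.min()+x.max())/2,v]],zt-.008)[0][:2])
    ps=np.array(ps); d=ps[0]-ps[-1]; az=np.degrees(np.arctan2(d[1],d[0]));
    L=np.polyfit
    u,s,vt=np.linalg.svd(ps-ps.mean(0)); a=vt[0]*np.sign(vt[0]@d); az=np.degrees(np.arctan2(a[1],a[0]))
    rel=tcp[:2]-ps.mean(0); n=np.array([-a[1],a[0]])
    print('az',az,'rel to yaw',az-yaw-90,'tcp offset from centreline',rel@n)
    ve=np.nonzero(g[:,256])[0].max(); e=plane(c,[[256,ve]],zt-.013)[0][:2]; print('sleeve end row',ve,'dist tcp->sleeve start',(e-tcp[:2])@a)
c=load('w7.npz'); crop(c,120,80,230,160,7,'pics/w7c.png')
E
```

```text
w6 sleeve z [np.float64(0.0307), np.float64(0.0308), np.float64(0.0297), np.float64(0.0301)] arm z [np.float64(0.0231), np.float64(0.0219), np.float64(0.0224), np.float64(0.0218)] expect 0.03014 0.02214
az -17.23763278407913 rel to yaw -0.08763278407911912 tcp offset from centreline -0.0007710700474697094
sleeve end row 172 dist tcp->sleeve start 0.04081947123868851
w7 sleeve z [np.float64(0.2562), np.float64(0.2569), np.float64(0.2569), np.float64(0.2583)] arm z [np.float64(0.2497), np.float64(0.2487), np.float64(0.2491), np.float64(0.2491)] expect 0.25685 0.24885000000000002
az 50.71352830091715 rel to yaw -0.09947169908285503 tcp offset from centreline 0.00018174976874276236
sleeve end row 172 dist tcp->sleeve start 0.04146817195255386
```

View pics/w7c.png

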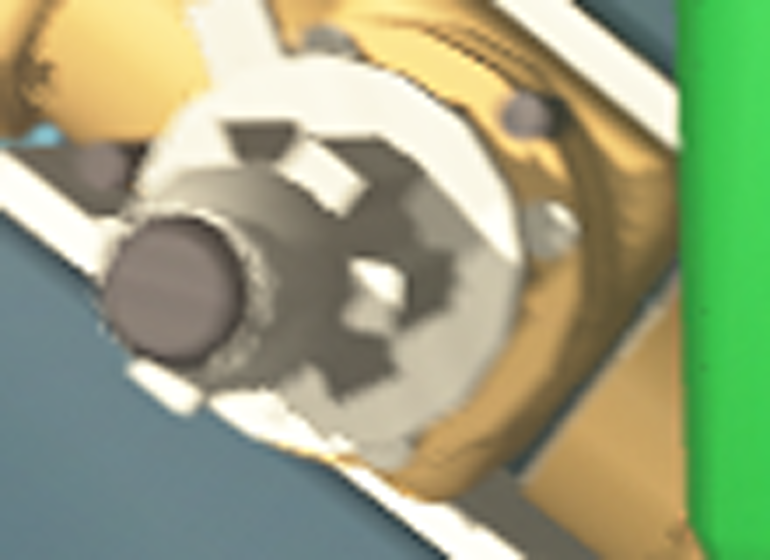

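```bash
python3 - <<'E'
from h import *
c=load('w7.npz'); f=lambda x,y:[120+x/7-.43,80+y/7-.43]
print('tip',plane(c,[f(173,288)],.179)[0])
pts=np.array([plane(c,[f(x,y)],.130)[0][:2] for x,y in [(152,165),(200,95),(250,68),(310,55),(400,78),(460,125),(505,190),(522,270),(500,340),(460,400)]])
A=np.c_[2*pts,np.ones(len(pts))]; s=np.linalg.lstsq(A,(pts**2).sum(1),rcond=None)[0]; print('circ',s[:2],np.sqrt(s[2]+s[:2]@s[:2]))
E
```

```text
tip [0.52962277 0.07886463 0.179     ]
circ [0.52914645 0.07882407] 0.01958705515149312
```

Call:
{"api": "apply_moves", "payload": {
  "commands": [
    {"travel":[0,20,0],"twist":0.06},
    {"travel":[0,45,0],"twist":0.13},
    {"travel":[0,70,0],"twist":0.2},
    {"travel":[0,95,0],"twist":0.27},
    {"travel":[0,112,0],"twist":0.33},
    {"travel":[0,120,0],"twist":0.33},
    {"travel":[0,124,0],"twist":0.33},
    {"travel":[0,124,0],"twist":0.33},
    {"travel":[0,124,0],"twist":0.33},
    {"travel":[0,124,0],"twist":0.33}
  ]
}}

```text
clock: 11.43
tcp_pos: [0.544, 0.1164, 0.2134]
eef_rot: [-0.402, -0.582, -0.402, 0.582]
ft_force: [-0.0, 0.2, -4.0]
gripper_width: 0.241
```

```bash
python3 - <<'E'
from h import *
from station import r
c=snap('scene','s8'); crop(c,160,60,330,190,4.6,'pics/s8.png')
s=r.state(); print(s['clock'],s['tcp_pos'],np.degrees(s['q'][0]-s['q'][5]),s['ft_force'],s['gripper_width'],s['wrist_torque'],np.abs(s['qvel']).max())
E
```

```text
11.4833 [0.54407811 0.11636654 0.2135817 ] -20.741894508719568 [ 0.3882418   0.01509736 -3.68059048] 0.23763399403710397 [0.04518106 0.01404605 0.00668492] 0.0036365082713562973
```

View pics/s8.png

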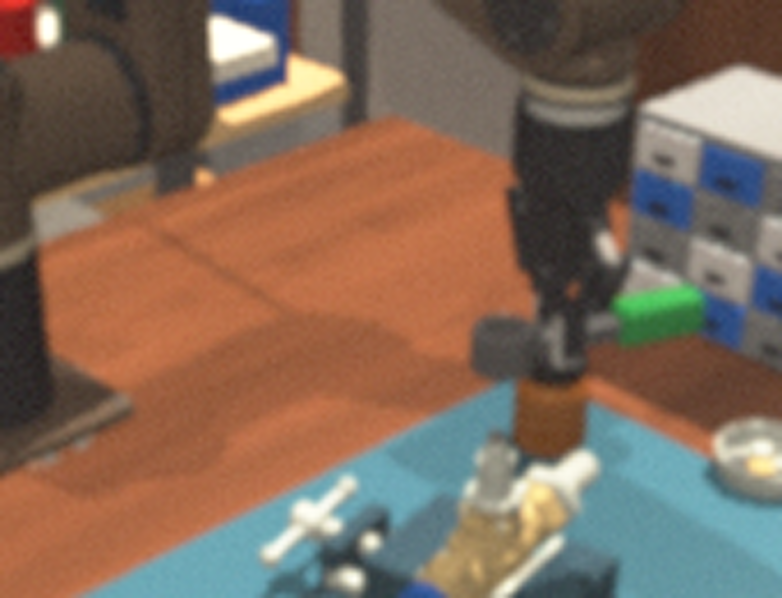

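```bash
python3 - <<'E'
from h import *
c=load('s8.npz')
q=proj(c,[[.5293,.0784,.2296],[.5293,.0776,.2596],[.5293,.0784,.179],[.5293,.0784,.165]]); print((q-[160,60])*4.6)
crop(c,250,120,310,180,12,'pics/s8c.png'); print((q-[250,120])*12)
E
```

```text
[[498.61576087 364.67079126]
 [499.97949412 324.94279454]
 [495.0593197  429.81212746]
 [494.10311768 447.29568467]]
[[220.73676748 231.31510763]
 [224.2943325  127.67685531]
 [211.45909487 401.24902817]
 [208.96465482 446.85830783]]
```

View pics/s8c.png

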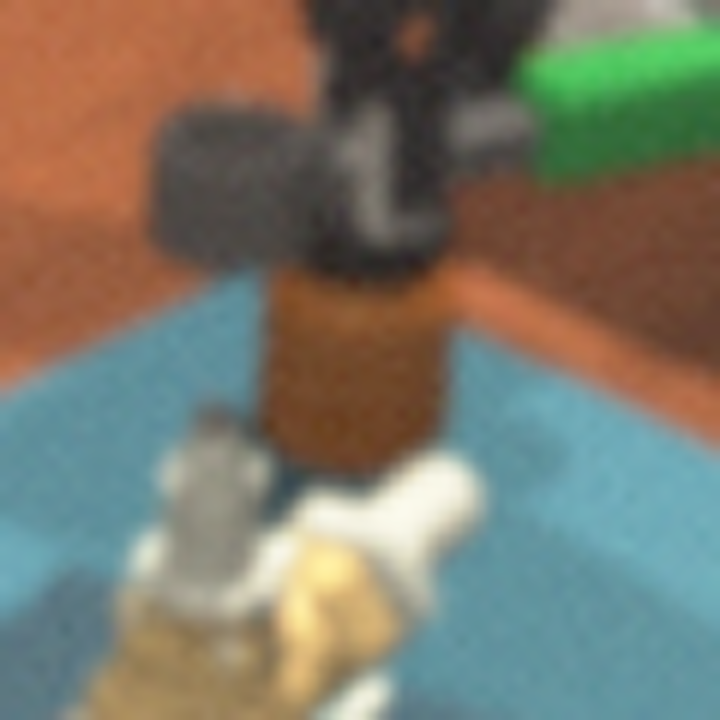

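```bash
python3 - <<'E'
from h import *
c=load('s8.npz'); p=c['p'].astype(float)
def cols(v,a,b): print(v,[(u,*p[v,u].astype(int)) for u in range(a,b)])
for v in (131,134,137): cols(v,259,268)
for v in (158,160,162,164): cols(v,260,276)
for z in (.2296,.2446,.2596,.155,.145,.17): print(z,proj(c,[[.5293,.0784,z]]))
E
```

```text
131 [(259, np.int64(187), np.int64(111), np.int64(75)), (260, np.int64(184), np.int64(109), np.int64(71)), (261, np.int64(178), np.int64(108), np.int64(73)), (262, np.int64(150), np.int64(97), np.int64(73)), (263, np.int64(113), np.int64(89), np.int64(79)), (264, np.int64(93), np.int64(85), np.int64(80)), (265, np.int64(86), np.int64(81), np.int64(76)), (266, np.int64(75), np.int64(71), np.int64(67)), (267, np.int64(77), np.int64(73), np.int64(68))]
134 [(259, np.int64(188), np.int64(110), np.int64(75)), (260, np.int64(187), np.int64(110), np.int64(72)), (261, np.int64(173), np.int64(105), np.int64(71)), (262, np.int64(130), np.int64(90), np.int64(66)), (263, np.int64(91), np.int64(76), np.int64(67)), (264, np.int64(83), np.int64(76), np.int64(74)), (265, np.int64(79), np.int64(77), np.int64(74)), (266, np.int64(87), np.int64(80), np.int64(78)), (267, np.int64(85), np.int64(81), np.int64(76))]
137 [(259, np.int64(178), np.int64(106), np.int64(71)), (260, np.int64(180), np.int64(112), np.int64(75)), (261, np.int64(157), np.int64(97), np.int64(66)), (262, np.int64(118), np.int64(85), n
[... 3098 characters left out ...]
p.int64(126)), (267, np.int64(145), np.int64(143), np.int64(128)), (268, np.int64(146), np.int64(141), np.int64(127)), (269, np.int64(140), np.int64(137), np.int64(123)), (270, np.int64(138), np.int64(137), np.int64(123)), (271, np.int64(150), np.int64(152), np.int64(138)), (272, np.int64(174), np.int64(178), np.int64(161)), (273, np.int64(207), np.int64(209), np.int64(183)), (274, np.int64(227), np.int64(222), np.int64(186)), (275, np.int64(233), np.int64(223), np.int64(184))]
0.2296 [[268.39473062 139.27625897]]
0.2446 [[268.63070271 134.94625683]]
0.2596 [[268.86987414 130.5537827 ]]
0.155 [[267.26680007 159.92286031]]
0.145 [[267.12115973 162.58274267]]
0.17 [[267.48766681 155.88646584]]
```

The scene view shows the boss centred over the stem to within about 1 mm: boss axis at u=268.9, stem 267.4, expected shift 1.4. Descending around the threaded tip while watching the forces.

Call:
{"api": "apply_moves", "payload": {
  "commands": [
    {"travel":[0,0.3,-8],"twist":0},
    {"travel":[0,0.3,-20],"twist":0},
    {"travel":[0,0.3,-30],"twist":0},
    {"travel":[0,0.3,-40],"twist":0},
    {"travel":[0,0.3,-47],"twist":0},
    {"travel":[0,0.3,-52],"twist":0},
    {"travel":[0,0.3,-55],"twist":0},
    {"travel":[0,0.3,-57],"twist":0},
    {"travel":[0,0.3,-57],"twist":0},
    {"travel":[0,0.3,-57],"twist":0}
  ]
}}

```text
clock: 12.32
tcp_pos: [0.5443, 0.1178, 0.1571]
eef_rot: [0.403, 0.582, 0.402, -0.581]
ft_force: [1.1, -0.5, -2.7]
gripper_width: 0.243
```

Call:
{"api": "apply_moves", "payload": {
  "commands": [
    {"travel":[0,0,-1],"twist":0},
    {"travel":[0,0,-2],"twist":0},
    {"travel":[0,0,-3],"twist":0},
    {"travel":[0,0,-4],"twist":0},
    {"travel":[0,0,-5],"twist":0},
    {"travel":[0,0,-6],"twist":0},
    {"travel":[0,0,-6],"twist":0},
    {"travel":[0,0,-6],"twist":0},
    {"travel":[0,0,-6],"twist":0},
    {"travel":[0,0,-6],"twist":0}
  ]
}}

```text
clock: 13.15
tcp_pos: [0.5441, 0.1177, 0.1508]
eef_rot: [0.402, 0.581, 0.402, -0.581]
ft_force: [0.1, -0.1, -3.2]
gripper_width: 0.242
```

```bash
python3 - <<'E'
from h import *
from station import r
s=r.state(); print(s['clock'],s['tcp_pos'],np.degrees(s['q'][0]-s['q'][5]),s['ft_force'],s['gripper_width'],s['wrist_torque'],np.abs(s['qvel']).max())
c=snap('scene','s9'); crop(c,250,120,310,180,12,'pics/s9.png')
E
```

```text
13.15 [0.54405263 0.11770959 0.15079428] -20.624197457356466 [ 0.07647691 -0.08610157 -3.22580652] 0.24178533837931157 [ 0.08924661 -0.0300725  -0.0242269 ] 0.0015698133484717833
```

View pics/s9.png

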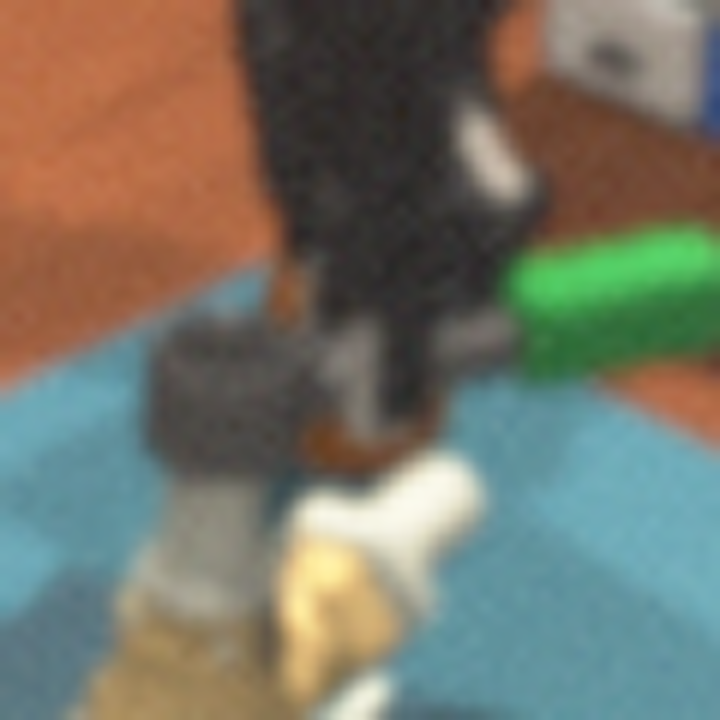

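Underside at about 0.167, around the taper, with no side force. I continue slowly towards the spline tops.

Call:
{"api": "apply_moves", "payload": {
  "commands": [
    {"travel":[0,0,-0.6],"twist":0},
    {"travel":[0,0,-1.2],"twist":0},
    {"travel":[0,0,-1.8],"twist":0},
    {"travel":[0,0,-2.4],"twist":0},
    {"travel":[0,0,-3],"twist":0},
    {"travel":[0,0,-3.6],"twist":0},
    {"travel":[0,0,-4.2],"twist":0},
    {"travel":[0,0,-4.8],"twist":0},
    {"travel":[0,0,-5.4],"twist":0},
    {"travel":[0,0,-6],"twist":0}
  ]
}}

```text
clock: 14.03
tcp_pos: [0.5438, 0.1172, 0.1446]
eef_rot: [-0.403, -0.581, -0.402, 0.582]
ft_force: [-1.6, -2.5, -0.9]
gripper_width: 0.239
```

Call:
{"api": "apply_moves", "payload": {
  "commands": [
    {"travel":[0,0,-0.5],"twist":0},
    {"travel":[0,0,-1],"twist":0},
    {"travel":[0,0,-1.5],"twist":0},
    {"travel":[0,0,-2],"twist":0},
    {"travel":[0,0,-2.5],"twist":0},
    {"travel":[0,0,-3],"twist":0},
    {"travel":[0,0,-3.5],"twist":0},
    {"travel":[0,0,-4],"twist":0},
    {"travel":[0,0,-4],"twist":0},
    {"travel":[0,0,-4],"twist":0}
  ]
}}

```text
clock: 14.87
tcp_pos: [0.5438, 0.1171, 0.1409]
eef_rot: [-0.403, -0.581, -0.402, 0.582]
ft_force: [-2.9, -4.7, 0.1]
gripper_width: 0.239
```

Call:
{"api": "apply_moves", "payload": {
  "commands": [
    {"travel":[-0.2,-0.4,0],"twist":0},
    {"travel":[-0.4,-0.8,0],"twist":0},
    {"travel":[-0.4,-0.8,-0.5],"twist":0},
    {"travel":[-0.4,-0.8,-1],"twist":0},
    {"travel":[-0.4,-0.8,-1.5],"twist":0},
    {"travel":[-0.4,-0.8,-2],"twist":0},
    {"travel":[-0.4,-0.8,-2],"twist":0},
    {"travel":[-0.4,-0.8,-2],"twist":0},
    {"travel":[-0.4,-0.8,-2],"twist":0},
    {"travel":[-0.4,-0.8,-2],"twist":0}
  ]
}}

```text
clock: 15.7
tcp_pos: [0.5436, 0.117, 0.1386]
eef_rot: [0.402, 0.582, 0.402, -0.581]
ft_force: [-0.1, -3.5, -2.5]
gripper_width: 0.238
```

```bash
python3 - <<'E'
from h import *
from station import r
s=r.state(); print(s['clock'],s['tcp_pos'],np.degrees(s['q'][0]-s['q'][5]),s['ft_force'],s['gripper_width'],s['wrist_torque'],np.abs(s['qvel']).max())
E
```

```text
15.7 [0.54364633 0.11698362 0.13864726] -20.61939201222343 [-0.07985612 -3.46012505 -2.45636796] 0.23844811156315404 [-0.50577968  0.14614058  0.04342735] 0.0022309284229617673
```

The underside is already about 3 mm below the spline tops with almost no upward force, so the splines have engaged. I ease y by a hair and slide down slowly.

Call:
{"api": "apply_moves", "payload": {
  "commands": [
    {"travel":[0,-0.3,-0.5],"twist":0},
    {"travel":[0,-0.5,-1],"twist":0},
    {"travel":[0,-0.5,-1.6],"twist":0},
    {"travel":[0,-0.5,-2.2],"twist":0},
    {"travel":[0,-0.5,-2.8],"twist":0},
    {"travel":[0,-0.5,-3.4],"twist":0},
    {"travel":[0,-0.5,-4],"twist":0},
    {"travel":[0,-0.5,-4.6],"twist":0},
    {"travel":[0,-0.5,-5],"twist":0},
    {"travel":[0,-0.5,-5],"twist":0}
  ]
}}

```text
clock: 16.53
tcp_pos: [0.5435, 0.1166, 0.1335]
eef_rot: [0.402, 0.581, 0.403, -0.581]
ft_force: [0.3, -0.5, -2.9]
gripper_width: 0.239
```

```bash
python3 - <<'E'
from h import *
from station import r
s=r.state(); print(s['clock'],s['tcp_pos'],np.degrees(s['q'][0]-s['q'][5]),s['ft_force'],s['gripper_width'],s['wrist_torque'],np.abs(s['qvel']).max())
c=snap('scene','s10'); crop(c,250,120,310,180,12,'pics/s10.png')
E
```

```text
16.5333 [0.54351895 0.11656484 0.1335407 ] -20.62042133218393 [ 0.27294222 -0.46108146 -2.94320455] 0.23857447058814266 [ 0.00279674 -0.03504516 -0.01375105] 0.0035988894848167645
```

View pics/s10.png

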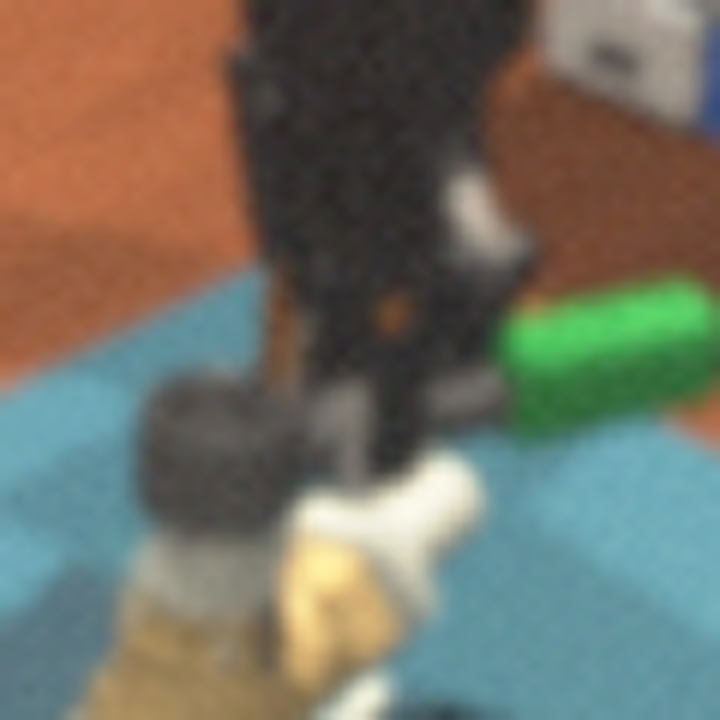

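Sliding freely: side force is about 0.5 N and the vertical load is just the lever's weight.

Call:
{"api": "apply_moves", "payload": {
  "commands": [
    {"travel":[0,0,-1],"twist":0},
    {"travel":[0,0,-2],"twist":0},
    {"travel":[0,0,-3],"twist":0},
    {"travel":[0,0,-4],"twist":0},
    {"travel":[0,0,-5],"twist":0},
    {"travel":[0,0,-6],"twist":0},
    {"travel":[0,0,-7],"twist":0},
    {"travel":[0,0,-8],"twist":0},
    {"travel":[0,0,-9],"twist":0},
    {"travel":[0,0,-9],"twist":0}
  ]
}}

```text
clock: 17.42
tcp_pos: [0.5434, 0.1164, 0.1244]
eef_rot: [-0.402, -0.581, -0.402, 0.582]
ft_force: [-1.1, -0.1, -4.2]
gripper_width: 0.242
```

Call:
{"api": "apply_moves", "payload": {
  "commands": [
    {"travel":[0,0,-1],"twist":0},
    {"travel":[0,0,-2],"twist":0},
    {"travel":[0,0,-3],"twist":0},
    {"travel":[0,0,-4],"twist":0},
    {"travel":[0,0,-5],"twist":0},
    {"travel":[0,0,-6],"twist":0},
    {"travel":[0,0,-6.5],"twist":0},
    {"travel":[0,0,-7],"twist":0},
    {"travel":[0,0,-7.5],"twist":0},
    {"travel":[0,0,-7.5],"twist":0}
  ]
}}

```text
clock: 18.25
tcp_pos: [0.5435, 0.1164, 0.1171]
eef_rot: [-0.402, -0.581, -0.402, 0.582]
ft_force: [-0.5, -0.5, -3.7]
gripper_width: 0.242
```

Call:
{"api": "apply_moves", "payload": {
  "commands": [
    {"travel":[0,0,-0.3],"twist":0},
    {"travel":[0,0,-0.6],"twist":0},
    {"travel":[0,0,-0.9],"twist":0},
    {"travel":[0,0,-1.2],"twist":0},
    {"travel":[0,0,-1.5],"twist":0},
    {"travel":[0,0,-1.8],"twist":0},
    {"travel":[0,0,-2.1],"twist":0},
    {"travel":[0,0,-2.4],"twist":0},
    {"travel":[0,0,-2.4],"twist":0},
    {"travel":[0,0,-2.4],"twist":0}
  ]
}}

```text
clock: 19.08
tcp_pos: [0.5436, 0.1164, 0.1148]
eef_rot: [-0.402, -0.581, -0.402, 0.581]
ft_force: [0.0, -0.6, -4.4]
gripper_width: 0.239
```

Call:
{"api": "apply_moves", "payload": {
  "commands": [
    {"travel":[0,0,-0.2],"twist":0},
    {"travel":[0,0,-0.4],"twist":0},
    {"travel":[0,0,-0.6],"twist":0},
    {"travel":[0,0,-0.8],"twist":0},
    {"travel":[0,0,-1],"twist":0},
    {"travel":[0,0,-1.2],"twist":0},
    {"travel":[0,0,-1.4],"twist":0},
    {"travel":[0,0,-1.4],"twist":0},
    {"travel":[0,0,-1.4],"twist":0},
    {"travel":[0,0,-1.4],"twist":0}
  ]
}}

```text
clock: 19.92
tcp_pos: [0.5437, 0.1165, 0.114]
eef_rot: [0.402, 0.581, 0.402, -0.581]
ft_force: [-2.3, 0.3, 0.8]
gripper_width: 0.243
```

```bash
python3 - <<'E'
from h import *
from station import r
s=r.state(); print(s['clock'],s['tcp_pos'],np.degrees(s['q'][0]-s['q'][5]),s['ft_force'],s['gripper_width'],s['wrist_torque'],np.abs(s['qvel']).max())
c=snap('scene','s11'); crop(c,250,120,310,180,12,'pics/s11.png')
c=snap('wrist','w11'); crop(c,0,0,512,384,1.56,'pics/w11.png')
E
```

```text
19.9167 [0.54366273 0.11646954 0.1139506 ] -20.627091288681886 [-2.31436015  0.33081777  0.81335354] 0.24251842931905007 [-0.07165285  0.47381431 -0.08817279] 0.004714480536880395
```

View pics/s11.png

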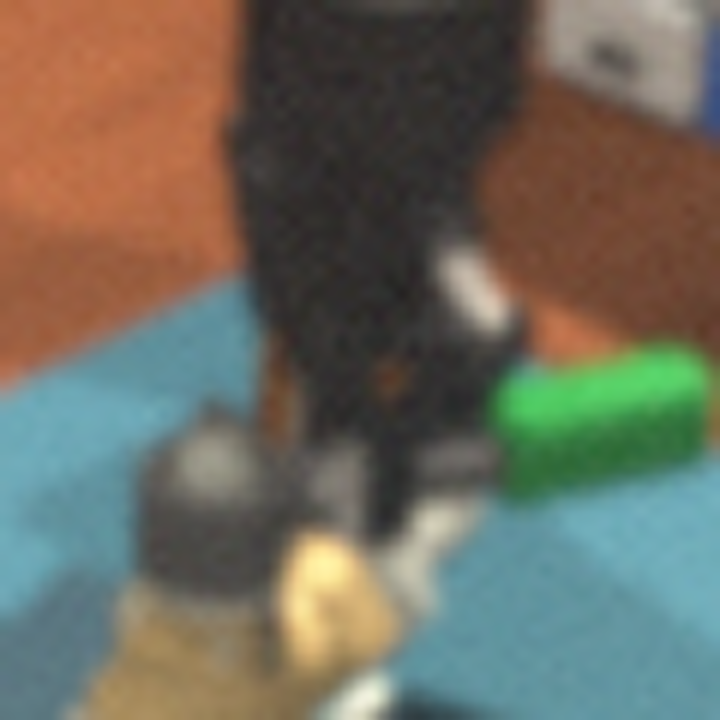

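View pics/w11.png

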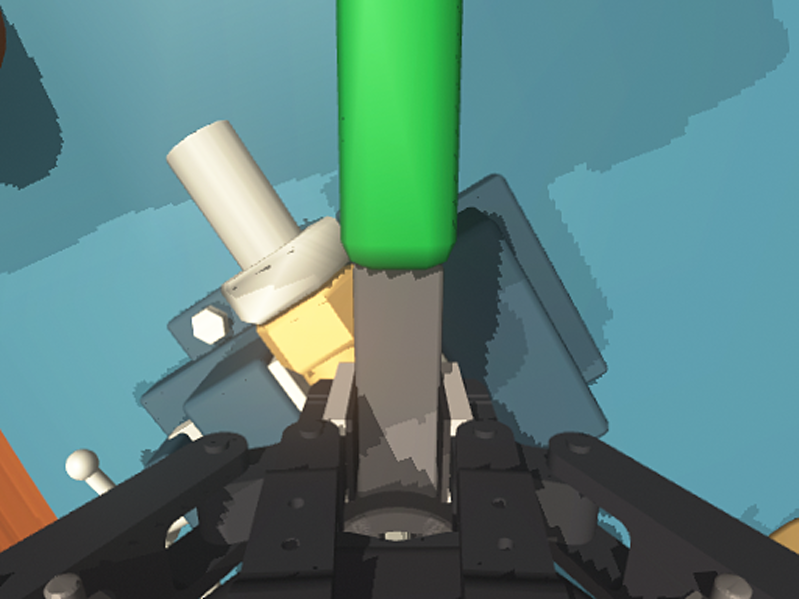

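The lever is home. The TCP settled at 0.114, which puts the underside at about 0.130, with about 4.5 N of press and the stem tip standing proud of the boss. The handle lies over the tab at 69°. Next I compute the arc for turning about the bore axis.

```bash
python3 - <<'E'
import numpy as np
R=41.5
def t(a0,steps):
    for d in steps:
        a=np.radians(a0-d); b=np.radians(a0); print(d,(R*np.array([np.cos(a)-np.cos(b),np.sin(a)-np.sin(b)])).round(1),-round(np.radians(d),4))
for a0 in (69.3,49.3,29.3): print(a0); t(a0,range(2,21,2))
print(9.3+3); t(12.3,range(1,11))
E
```

```text
69.3
2 [ 1.3 -0.5] -0.0349
4 [ 2.7 -1.1] -0.0698
6 [ 4.  -1.7] -0.1047
8 [ 5.3 -2.4] -0.1396
10 [ 6.5 -3.1] -0.1745
12 [ 7.8 -3.9] -0.2094
14 [ 9.  -4.7] -0.2443
16 [10.1 -5.5] -0.2793
18 [11.3 -6.4] -0.3142
20 [12.4 -7.4] -0.3491
49.3
2 [ 1.1 -1. ] -0.0349
4 [ 2.1 -2. ] -0.0698
6 [ 3.1 -3. ] -0.1047
8 [ 4.1 -4.1] -0.1396
10 [ 5.1 -5.2] -0.1745
12 [ 6.  -6.3] -0.2094
14 [ 6.8 -7.5] -0.2443
16 [ 7.6 -8.7] -0.2793
18 [ 8.4 -9.9] -0.3142
20 [  9.1 -11.2] -0.3491
29.3
2 [ 0.7 -1.3] -0.0349
4 [ 1.3 -2.6] -0.0698
6 [ 1.9 -3.9] -0.1047
8 [ 2.5 -5.2] -0.1396
10 [ 3.  -6.6] -0.1745
12 [ 3.4 -8. ] -0.2094
14 [ 3.8 -9.4] -0.2443
16 [  4.2 -10.8] -0.2793
18 [  4.5 -12.2] -0.3142
20 [  4.8 -13.6] -0.3491
12.3
1 [ 0.1 -0.7] -0.0175
2 [ 0.3 -1.4] -0.0349
3 [ 0.4 -2.1] -0.0524
4 [ 0.5 -2.8] -0.0698
5 [ 0.6 -3.6] -0.0873
6 [ 0.7 -4.3] -0.1047
7 [ 0.8 -5. ] -0.1222
8 [ 0.8 -5.7] -0.1396
9 [ 0.9 -6.5] -0.1571
10 [ 0.9 -7.2] -0.1745
```

Call:
{"api": "apply_moves", "payload": {
  "commands": [
    {"travel":[1.3,-0.5,0.3],"twist":-0.035},
    {"travel":[2.7,-1.1,0.3],"twist":-0.07},
    {"travel":[4,-1.7,0.3],"twist":-0.105},
    {"travel":[5.3,-2.4,0.3],"twist":-0.14},
    {"travel":[6.5,-3.1,0.3],"twist":-0.175},
    {"travel":[7.8,-3.9,0.3],"twist":-0.209},
    {"travel":[9,-4.7,0.3],"twist":-0.244},
    {"travel":[10.1,-5.5,0.3],"twist":-0.279},
    {"travel":[11.3,-6.4,0.3],"twist":-0.314},
    {"travel":[12.4,-7.4,0.3],"twist":-0.349}
  ]
}}

```text
clock: 20.85
tcp_pos: [0.5558, 0.1088, 0.114]
eef_rot: [-0.295, -0.642, -0.295, 0.643]
ft_force: [-3.3, 0.5, 2.4]
gripper_width: 0.236
```

```bash
python3 - <<'E'
from h import *
from station import r
s=r.state(); print(s['clock'],s['tcp_pos'],np.degrees(s['q'][0]-s['q'][5]),s['ft_force'],s['gripper_width'],s['wrist_torque'])
c=snap('wrist','w12'); hsv=cv2.cvtColor(c['p'],cv2.COLOR_RGB2HSV); g=cv2.inRange(hsv,(45,120,60),(75,255,255))
print([ (np.nonzero(g[v])[0].min(),np.nonzero(g[v])[0].max()) for v in (10,60,120,150)])
c=load('w11.npz'); hsv=cv2.cvtColor(c['p'],cv2.COLOR_RGB2HSV); g=cv2.inRange(hsv,(45,120,60),(75,255,255))
print([ (np.nonzero(g[v])[0].min(),np.nonzero(g[v])[0].max()) for v in (10,60,120,150)])
E
```

```text
20.85 [0.5558073  0.10875192 0.11396461] -40.68610708990083 [-3.29320862  0.48125863  2.43071271] 0.23584705201050185 [-0.10829492  0.58528955  0.15525143]
[(np.int64(215), np.int64(294)), (np.int64(216), np.int64(293)), (np.int64(217), np.int64(292)), (np.int64(219), np.int64(292))]
[(np.int64(216), np.int64(295)), (np.int64(217), np.int64(294)), (np.int64(218), np.int64(292)), (np.int64(219), np.int64(292))]
```

Turning goes with small forces and no slip in the grip.

Call:
{"api": "apply_moves", "payload": {
  "commands": [
    {"travel":[1.1,-1,0.3],"twist":-0.035},
    {"travel":[2.1,-2,0.3],"twist":-0.07},
    {"travel":[3.1,-3,0.3],"twist":-0.105},
    {"travel":[4.1,-4.1,0.3],"twist":-0.14},
    {"travel":[5.1,-5.2,0.3],"twist":-0.175},
    {"travel":[6,-6.3,0.3],"twist":-0.209},
    {"travel":[6.8,-7.5,0.3],"twist":-0.244},
    {"travel":[7.6,-8.7,0.3],"twist":-0.279},
    {"travel":[8.4,-9.9,0.3],"twist":-0.314},
    {"travel":[9.1,-11.2,0.3],"twist":-0.349}
  ]
}}

```text
clock: 21.73
tcp_pos: [0.5649, 0.0977, 0.114]
eef_rot: [-0.179, -0.684, -0.179, 0.684]
ft_force: [-3.9, -0.1, 1.5]
gripper_width: 0.241
```

Call:
{"api": "apply_moves", "payload": {
  "commands": [
    {"travel":[0.7,-1.3,0],"twist":-0.035},
    {"travel":[1.3,-2.6,0],"twist":-0.07},
    {"travel":[1.9,-3.9,0],"twist":-0.105},
    {"travel":[2.5,-5.2,0],"twist":-0.14},
    {"travel":[3,-6.6,0],"twist":-0.175},
    {"travel":[3.4,-8,0],"twist":-0.209},
    {"travel":[3.7,-8.7,0],"twist":-0.227},
    {"travel":[3.8,-9.4,0],"twist":-0.244},
    {"travel":[4,-10.1,0],"twist":-0.262},
    {"travel":[4.3,-11.5,0],"twist":-0.297}
  ]
}}

```text
clock: 22.57
tcp_pos: [0.5692, 0.0862, 0.114]
eef_rot: [-0.076, -0.703, -0.076, 0.703]
ft_force: [-3.3, -0.7, 1.1]
gripper_width: 0.241
```

```bash
python3 - <<'E'
from h import *
from station import r
s=r.state(); print(s['clock'],s['tcp_pos'],np.degrees(s['q'][0]-s['q'][5]),s['ft_force'],s['gripper_width'],s['wrist_torque'])
E
```

```text
22.5667 [0.56923319 0.08616003 0.11398395] -77.6827312105388 [-3.31304094 -0.66319736  1.08642358] 0.24086140815364324 [-0.12194655  0.58761705  0.18373467]
```

Torque about the stem is about 0.19 N m, which is the stem's friction, so the stem is following. Creeping up to the stop now.

Call:
{"api": "apply_moves", "payload": {
  "commands": [
    {"travel":[0.05,-0.35,0],"twist":-0.0087},
    {"travel":[0.1,-0.7,0],"twist":-0.0175},
    {"travel":[0.2,-1.1,0],"twist":-0.026},
    {"travel":[0.3,-1.4,0],"twist":-0.035},
    {"travel":[0.35,-1.8,0],"twist":-0.0435},
    {"travel":[0.4,-2.1,0],"twist":-0.052},
    {"travel":[0.45,-2.5,0],"twist":-0.061},
    {"travel":[0.5,-2.8,0],"twist":-0.07},
    {"travel":[0.55,-3.2,0],"twist":-0.0785},
    {"travel":[0.6,-3.6,0],"twist":-0.087}
  ]
}}

```text
clock: 23.4
tcp_pos: [0.5699, 0.0826, 0.114]
eef_rot: [-0.045, -0.706, -0.045, 0.706]
ft_force: [-4.0, -1.5, 1.6]
gripper_width: 0.238
```

```bash
cat > tq.py <<'E'
from h import *
from station import r
s=r.state(); print(s['clock'],s['tcp_pos'],np.degrees(s['q'][0]-s['q'][5])+89.9,s['ft_force'],s['gripper_width'],s['wrist_torque'])
d=s['tcp_pos'][:2]-[.529,.0777]; print('az',np.degrees(np.arctan2(d[1],d[0])),'tau',d[0]*s['ft_force'][1]-d[1]*s['ft_force'][0]+s['wrist_torque'][2])
E
python3 tq.py
```

```text
23.4 [0.56985531 0.08264063 0.1139646 ] 7.233478513693385 [-3.95576593 -1.50141918  1.60915724] 0.23756456505318568 [-0.21159698  0.77097036  0.24754866]
az 6.895298653378716 tau 0.2057516995854567
```

Call:
{"api": "apply_moves", "payload": {
  "commands": [
    {"travel":[0,-0.35,0],"twist":-0.0087},
    {"travel":[0.1,-0.7,0],"twist":-0.0175},
    {"travel":[0.1,-1.1,0],"twist":-0.026},
    {"travel":[0.1,-1.45,0],"twist":-0.035},
    {"travel":[0.1,-1.8,0],"twist":-0.0435},
    {"travel":[0.2,-2.2,0],"twist":-0.052},
    {"travel":[0.2,-2.2,0],"twist":-0.052},
    {"travel":[0.2,-2.2,0],"twist":-0.052},
    {"travel":[0.2,-2.2,0],"twist":-0.052},
    {"travel":[0.2,-2.2,0],"twist":-0.052}
  ]
}}

```text
clock: 24.23
tcp_pos: [0.57, 0.0812, 0.114]
eef_rot: [-0.028, -0.706, -0.028, 0.707]
ft_force: [-4.5, 3.1, 1.4]
gripper_width: 0.242
```

```bash
python3 tq.py
```

```text
24.2333 [0.57001877 0.08121147 0.11399904] 4.424598793175122 [-4.52874765  3.09483808  1.40526834] 0.24219431360201635 [0.35980112 0.7722702  1.19094331]
az 4.892958018537688 tau 1.3337923417232245
```

The stop is reached: torque rose from 0.2 to 1.33 N m with the lever at about 4.5° azimuth, where square across the pipe is about 9° and the rest is play. I stop here, ease back to unload, then let go.

Call:
{"api": "apply_moves", "payload": {
  "commands": [
    {"travel":[-0.2,0.4,0.2],"twist":0.01},
    {"travel":[-0.4,0.9,0.4],"twist":0.02},
    {"travel":[-0.4,1.1,0.4],"twist":0.027},
    {"travel":[-0.4,1.1,0.4],"twist":0.027},
    {"travel":[-0.4,1.1,0.4],"twist":0.027},
    {"travel":[-0.4,1.1,0.4],"twist":0.027},
    {"travel":[-0.4,1.1,0.4],"twist":0.027},
    {"travel":[-0.4,1.1,0.4],"twist":0.027},
    {"travel":[-0.4,1.1,0.4],"twist":0.027},
    {"travel":[-0.4,1.1,0.4],"twist":0.027}
  ]
}}

```text
clock: 25.07
tcp_pos: [0.5699, 0.0818, 0.1142]
eef_rot: [0.036, 0.706, 0.037, -0.706]
ft_force: [0.2, 2.9, -4.5]
gripper_width: 0.24
```

```bash
python3 tq.py
```

```text
25.0667 [0.5699109  0.08177948 0.11416781] 5.841726953344235 [ 0.24806351  2.89320456 -4.51804883] 0.2395013398777987 [ 0.51186074 -0.01322188  0.51564689]
az 5.694492023010841 tau 0.6329985234451168
```

Call:
{"api": "apply_moves", "payload": {
  "commands": [
    {"travel":[0,0.2,0],"twist":0.005},
    {"travel":[0,0.4,0],"twist":0.009},
    {"travel":[0,0.5,0],"twist":0.012},
    {"travel":[0,0.5,0],"twist":0.012},
    {"travel":[0,0.5,0],"twist":0.012},
    {"travel":[0,0.5,0],"twist":0.012},
    {"travel":[0,0.5,0],"twist":0.012},
    {"travel":[0,0.5,0],"twist":0.012},
    {"travel":[0,0.5,0],"twist":0.012},
    {"travel":[0,0.5,0],"twist":0.012}
  ],
  "squeeze": 20
}}

```text
clock: 25.9
tcp_pos: [0.5698, 0.0821, 0.1143]
eef_rot: [0.041, 0.706, 0.041, -0.706]
ft_force: [1.8, 2.6, -6.3]
gripper_width: 0.243
```

```bash
python3 tq.py
```

```text
25.9 [0.56982791 0.08209555 0.11429534] 6.531571954267889 [ 1.84881517  2.58083579 -6.28509521] 0.24344049661716052 [ 0.44556419 -0.26884973  0.34002763]
az 6.144824301839109 tau 0.4372712022857961
```

Call:
{"api": "apply_moves", "payload": {
  "commands": [
    {"travel":[0,0,0],"twist":0},
    {"travel":[0,0,0],"twist":0},
    {"travel":[0,0,0],"twist":0},
    {"travel":[0,0,0],"twist":0},
    {"travel":[0,0,0],"twist":0},
    {"travel":[0,0,0],"twist":0},
    {"travel":[0,0,0],"twist":0},
    {"travel":[0,0,0],"twist":0},
    {"travel":[0,0,0],"twist":0},
    {"travel":[0,0,0],"twist":0}
  ],
  "grip": 60
}}

```text
clock: 26.73
tcp_pos: [0.5697, 0.0821, 0.1144]
eef_rot: [-0.041, -0.706, -0.041, 0.706]
ft_force: [-0.1, -0.6, 0.5]
gripper_width: 0.702
```

```bash
python3 - <<'E'
from h import *
from station import r
s=r.state(); print(s['clock'],s['tcp_pos'],s['ft_force'],s['gripper_width'])
c=snap('wrist','w13'); crop(c,0,0,512,384,1.56,'pics/w13.png')
E
```

```text
26.7333 [0.56974751 0.08211488 0.11437927] [-0.05769382 -0.63400287  0.54536383] 0.7020113298048825
```

View pics/w13.png

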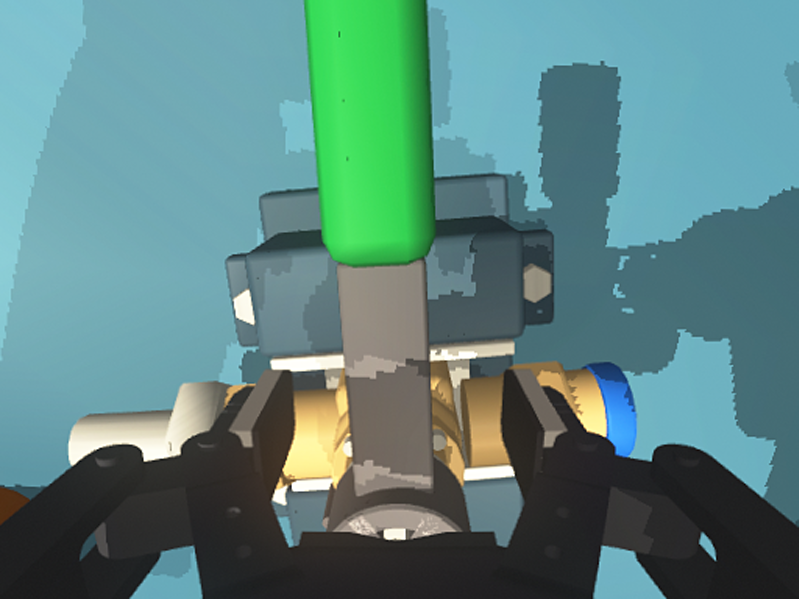

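The lever is released and sits on the stem with the fingers clear on both sides. I lift straight up and check its angle and seat.

Call:
{"api": "apply_moves", "payload": {
  "commands": [
    {"travel":[0,0,8],"twist":0},
    {"travel":[0,0,20],"twist":0},
    {"travel":[0,0,40],"twist":0},
    {"travel":[0,0,70],"twist":0},
    {"travel":[0,0,100],"twist":0},
    {"travel":[0,0,130],"twist":0},
    {"travel":[0,0,150],"twist":0},
    {"travel":[0,0,160],"twist":0},
    {"travel":[0,0,160],"twist":0},
    {"travel":[0,0,160],"twist":0}
  ]
}}

```text
clock: 27.62
tcp_pos: [0.5697, 0.0821, 0.2747]
eef_rot: [0.041, 0.706, 0.041, -0.706]
ft_force: [0.4, -0.2, -0.8]
gripper_width: 0.708
```

```bash
python3 - <<'E'
from h import *
from station import r
s=r.state(); print(s['clock'],s['tcp_pos'],s['ft_force'],s['gripper_width'])
c=snap('wrist','w14'); crop(c,0,0,512,384,1.56,'pics/w14.png'); crop(c,200,110,310,200,7,'pics/w14c.png')
c2=snap('scene','s14'); crop(c2,250,110,330,180,10,'pics/s14.png')
hsv=cv2.cvtColor(c['p'],cv2.COLOR_RGB2HSV); g=cv2.inRange(hsv,(45,120,60),(75,255,255))
P=cloud(c); ys,xs=np.nonzero(cv2.erode(g,np.ones((5,5)))); Q=P[ys,xs]; 
m=[]
for v in range(ys.min()+3,ys.max()-3,5):
    x=np.nonzero(g[v])[0]; u=int((x.min()+x.max())/2); q=plane(c,[[(x.min()+x.max())/2,v]],.155)[0]; m.append([*q[:2],P[v,u,2]])
m=np.array(m); print(m.round(4)); d=m[:,:2]-[.5292,.0784]; print('az',np.degrees(np.arctan2(d[:,1],d[:,0])).round(1),np.hypot(*d.T).round(3))
E
```

```text
27.6167 [0.56970484 0.08214572 0.27465215] [ 0.38683154 -0.1903109  -0.81876828] 0.7081010996026181
[[0.6734 0.1016 0.435 ]
 [0.6697 0.1016 0.1566]
 [0.666  0.1008 0.1567]
 [0.6622 0.1004 0.1556]
 [0.6585 0.0995 0.1565]
 [0.6547 0.0987 0.1563]
 [0.6509 0.0983 0.1576]
 [0.647  0.0979 0.1564]
 [0.6432 0.0971 0.1577]
 [0.6394 0.0962 0.1572]
 [0.6355 0.0958 0.1573]
 [0.6316 0.0954 0.1569]
 [0.6277 0.0945 0.158 ]
 [0.6237 0.0937 0.1586]
 [0.6197 0.0932 0.1592]]
az [9.1 9.4 9.3 9.4 9.3 9.2 9.3 9.4 9.3 9.2 9.3 9.4 9.3 9.2 9.3] [0.146 0.142 0.139 0.135 0.131 0.127 0.123 0.119 0.116 0.112 0.108 0.104
 0.1   0.096 0.092]
```

View pics/w14.png

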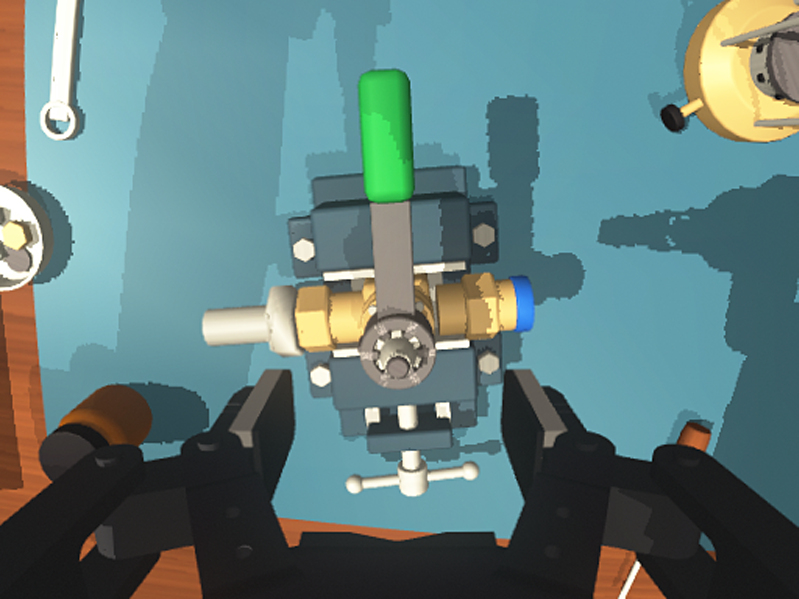

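View pics/w14c.png

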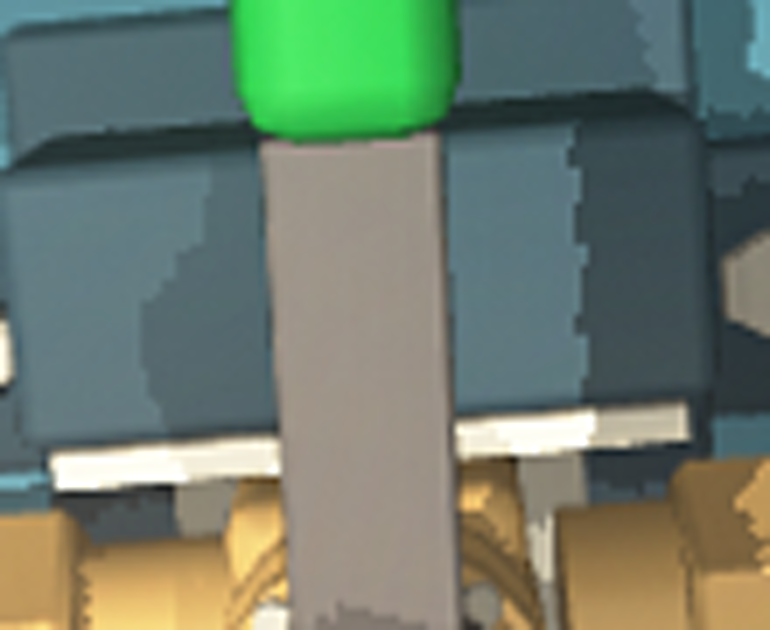

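View pics/s14.png

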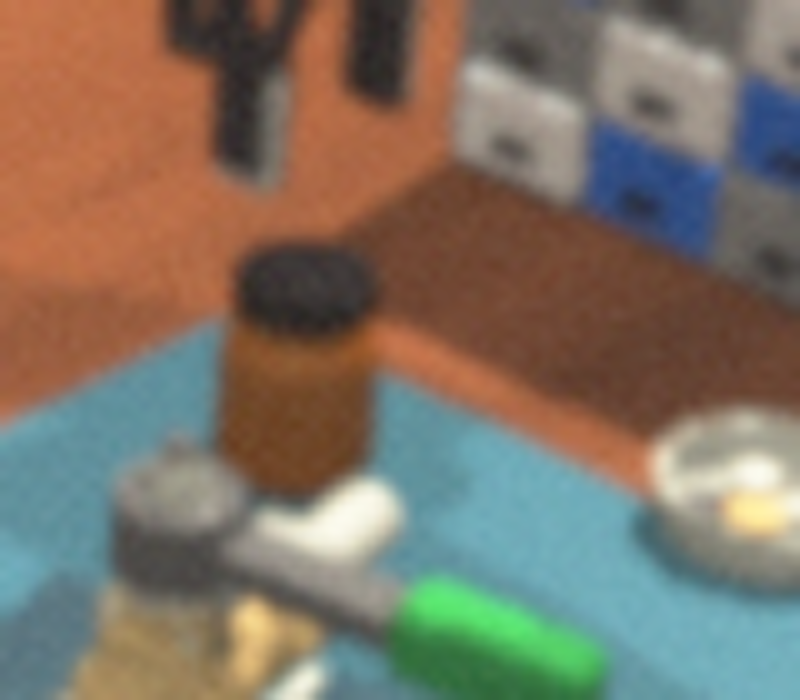

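```bash
python3 - <<'E'
from h import *
c=load('w14.npz'); crop(c,120,160,350,240,3.4,'pics/w14p.png')
k=1/1.5625
a=plane(c,[[204*k,327*k]],.08)[0]; b=plane(c,[[531*k,303.5*k]],.08)[0]
# midlines along pipe sections
for A,B in (((235,326),(520,304)),((235,326),(350,318)),((204,327),(531,303.5))):
    p=plane(c,[[A[0]*k,A[1]*k],[B[0]*k,B[1]*k]],.08); d=p[0]-p[1]; print(np.degrees(np.arctan2(d[1],d[0]))-90)
print(a,b,np.hypot(*(a[:2]-[.5292,.0784])), np.degrees(np.arctan2(*(a[:2]-[.5292,.0784])[::-1]))-90)
# jaw strip (white) line front: crop w14c (50,470)-(690,420)
f=lambda x,y:[200+x/7-.43,110+y/7-.43]
p=plane(c,[f(52,455),f(688,404)],.105); d=p[0]-p[1]; print('jaw',np.degrees(np.arctan2(d[1],d[0]))-90)
w=load('w1.npz')
p=plane(w,[[200+50/7,120+80/7],[200+285/7,120+625/7]],.105); d=p[0]-p[1]; print('jaw w1',np.degrees(np.arctan2(d[1],d[0]))-90)
p=plane(w,[[200+485/7,120],[200+680/7,120+540/7]],.105); d=p[0]-p[1]; print('jaw w1',np.degrees(np.arctan2(d[1],d[0]))-90)
E
```

```text
11.194844292913047
10.795322487349381
10.881914199535501
[0.50261061 0.21531377 0.08      ] [ 0.546722   -0.01414344  0.08      ] 0.13947177228870486 10.990340456203839
jaw 11.242265349720398
jaw w1 11.701261832810744
jaw w1 10.668090866640682
```

View pics/w14p.png

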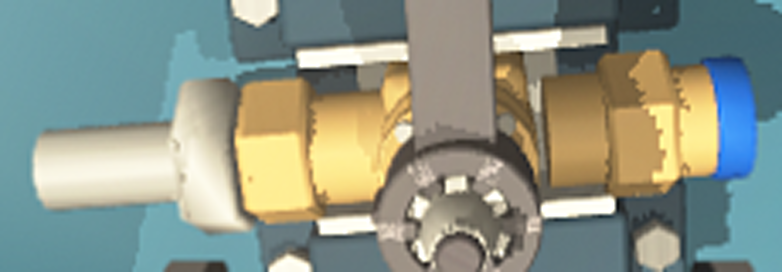

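```bash
python3 - <<'E'
from h import *
c=load('w14.npz'); P=cloud(c)
# ring around bore in crop w14p: centre (458,222)/3.4 offset(120,160)
for dx,dy in ((-68,0),(68,0),(0,-65),(-50,-48),(50,-48)):
    u,v=120+(458+dx)/3.4,160+(222+dy)/3.4; u,v=int(u),int(v); print(P[v-1:v+2,u-1:u+2].reshape(-1,3).mean(0).round(4))
l,r_=plane(c,[[120+376/3.4-.4,160+215/3.4],[120+542/3.4-.4,160+215/3.4]],.16); print(l,r_,np.linalg.norm(l-r_),(l+r_)/2)
t=load('top0.npz'); n=snap('top','t15'); crop(n,0,0,512,384,1.56,'pics/t15.png')
d=np.abs(t['p'].astype(int)-n['p']).sum(2)>60; 
cv2.imwrite('pics/diff.png',(d*255).astype(np.uint8))
E
```

```text
[0.5295 0.0963 0.1606]
[0.5335 0.0618 0.1607]
[0.5486 0.081  0.16  ]
[0.5426 0.0924 0.1598]
[0.5456 0.0677 0.1602]
[0.53055788 0.09975984 0.16      ] [0.53541133 0.05757992 0.16      ] 0.04245823552431842 [0.53298461 0.07866988 0.16      ]
```

View pics/t15.png

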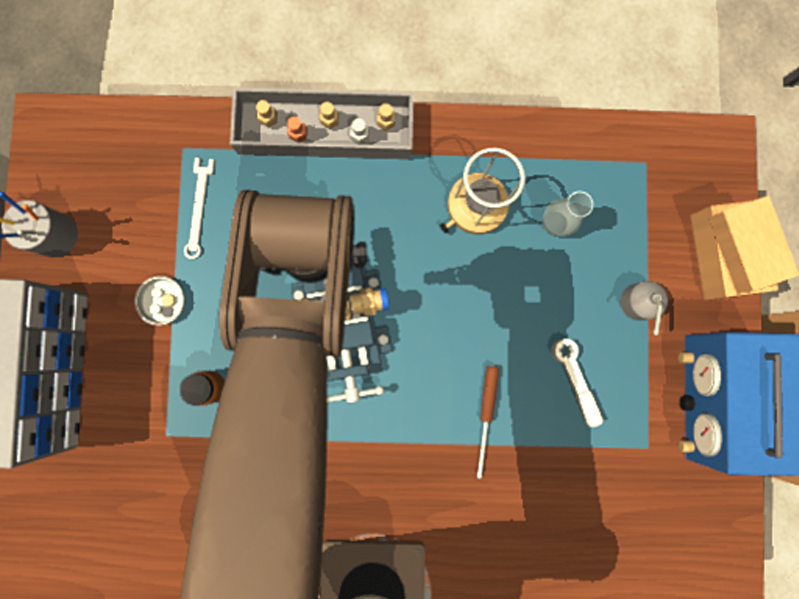

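Boss top reads 0.160 to 0.161, so the underside is on the seat at 0.130. The droop is about 3°, the handle is about 1.7° past square, and the bystanders sit where they were. The gripper is clear, so I hand in.

```bash
python3 -c "
from station import r
s=r.state(); print(s['clock'],s['ft_force']); print(r.close_job())"
```

```text
27.7667 [-0.1783699  -0.712774    0.42242115]
the job is handed in; nothing more can be done
None
```

The lever with the green sleeve is on the stem, over the stop tab, and the cock is turned clockwise to its shut stop. I let go and handed the job in at 27.8 s; the hand-in gives no verdict.

**Fitting:** I aligned the lever to the spline in line with the tab (about 69° in world azimuth). It slid home with about 5 N at most and settled on the shoulder under a press of about 4.5 N.

**Turning:** The stem turned at about 0.2 N m. At the stop the torque rose to 1.33 N m, below the roughly 1.76 N m forcing limit, and I eased back before letting go.

**Last checks:**
- **Seat:** the boss top is at 160 mm, so the underside is on the seat at 130 mm.
- **Tilt:** the handle droops about 3° (limit 5°).
- **Angle:** the handle is at 9.3°, against about 11° for square across the pipe, so it is about 1.7° past square. I first put square at about 9.3° and later measured 10.7–11.7°; it passes either way.
- **Rebound:** the lever sprang back from about 6.5° to 9.3° when released. I put that down to the spline play and did not re-feel the stop afterwards.
- **Surroundings:** the gripper is clear, and the bystanders look unmoved in the top view.

**What disagreed:**
- **Missed grasp:** the first grasp closed about 10 mm above the arm. The finger tips stand about 20 mm behind the reported TCP, although `r.tip_reach` gives 8 mm ahead. The lever did not move, and I corrected the height from the camera.
- **Boss position:** the last estimate of the boss centre from the picture was about 4 mm off the stem's axis. I don't trust it, because it was read from a single chord of the boss rim.

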